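# Bolt down the curing pot's lid crosswise with the T-key

### The arm

A 7-joint arm with a two-finger parallel gripper is mounted at the origin on the work surface. World frame = base frame: x ahead of the robot, y to its left, z up, the work surface at z = 0. Lengths are in m, angles in degrees, forces in N, time in s.
With the tool pointing down it reaches from about 0.4 to 0.875 m from the base axis. Payload 4.4 kg.
Tool frame: the origin (TCP) lies at the very end of the fingers, on their centre line; the grasp point (between the pads) lies 19 mm behind it (r.grip_point_offset is the distance from the TCP to the grasp point, in m); z points along the fingers, y is the direction in which the jaws open and shut (so a half turn about z gives the same grasp; the last joint's range is limited). The gripper opens to 85 mm and grips with 20 to 120 N. Pads are 22 mm wide; open, the fingers measure 114 mm over their backs; the gripper's body (76 mm by 85 mm) begins 54 mm behind the grasp point. The pads swing forward as they close: fully open they stand 13 mm farther back than shut.
Start: joints at [-77.51, 36.005, 2.206, 86.941, -1.547, 57.084, -1.146], TCP at [0.182, 0.624, 0.231] pointing down, gripper open.
Joint ranges: [-175.42, 175.42], [-21.48, 121.26], [-71.46, 75.88], [10.55, 141.38], [-63.04, 243.04], [13.31, 113.54], [-168.57, 168.57]. Speed limits (degrees/s): [147.25, 147.25, 180, 180, 180, 180, 180].

### API

Orientations are given as [roll, pitch, yaw] about the fixed x, y, z axes, in that order (R = Rz(yaw) Ry(pitch) Rx(roll)).
In Python, from plant import r gives the robot as it stands.
- The arm moves only by the tool move_arm, never from a script. Its argument "moves" is a list of rows, each a list of 3 entries, a list of its own where there are three numbers: the opening, from 0 (shut) to 1 (fully open), then the shift along the tool's x, y, z in cm, then the turn about the tool's z in rad. A call has 1 to 12 rows; each row is the pose to reach, as a shift and turn from the pose commanded when the call began, along the tool's axes at that moment; what a row does not reach only later rows make up. A row lasts 1/12 s, in which the tool goes at most 41.7 mm and 7.16 degrees, less where a joint would pass 70% of its speed; a pose out of reach is approached as far as the arm can. A call with a gripper value outside its range is refused whole. The fingers move at their own pace and stop on an object; "squeeze" is the grip in N (left out, the last holds). Time passes only in rows, so rows that repeat a pose let the fingers close. It gives the time, the measured TCP pose, the force and the opening at its end, in the units of the state.
- r.read_state(): the state, without advancing time (a new reading comes with each control period).
- r.camera(name): name is "side" or "top"; returns the picture (480x640x3 uint8, blue, green, red); there is no depth.
- r.camera_params(name): a dict with "fx", "fy", "cx", "cy" (pixels), "T" (4x4, takes a point from camera to world coordinates). Camera axes: x right, y up, looking along -z (the intrinsics and any distortion apply to the point x, -y, -z); pixel columns grow to the right and rows downward; lengths in m; the calibration is good to about 2 mm. A picture is of the moment at which its call begins. camera_params takes no time and is no camera call.
- r.sign_off(): hands the job in, once; it reports no verdict.
The state is a dict: "time": time; "joint_positions": joint angles; "joint_vel": joint speeds; "effort": joint torques, N m; "ee_pos": TCP position; "tool_rot": TCP orientation; "force": force on the tool from outside, world axes, zero at the start; "moment": the same for the moment, N m; "finger_gap": opening from 0.0 (shut) to 1.0 (fully open).
Only numpy, scipy, OpenCV 4.12 (cv2) and the standard library are available. Lean on these libraries where they do the work, as an engineer would, in place of code of your own. Each camera call takes 0.05 s, during which the arm holds its last target.

### The job

Bolt down the lid of the pressure pot with the T-key lying on the bench: stand the key upright on its socket, let go, and take it again from above by its T-handle. The four cap nuts are finger-tight: turn each about 30 degrees clockwise, going crosswise (after the first nut the one opposite, then the other two), and only when all four have had that, go round crosswise again, turning each to its hard stop. Leave the key standing fully down over the last nut, let go of it, and do not disturb the other things on the bench.

Things in the scene. Friction and masses are not known exactly. Their poses are not given: they have to be found in the camera images.
- key: T-handled box key, bare steel with black T, 136 mm long, 0.36 kg, on its side, T level, axis 20 mm above the bench. Origin: centre of the socket mouth; z along the shank towards the T, x along the T. Socket z 0-40 mm: hexagon outside 40 mm, inside 32.5 mm across flats, 30 mm deep, flats facing 30, 90, 150.. deg from x. Stands by itself on its flat mouth.
- key_shank (a point): Middle of the key's shank, 76 mm from the mouth; axes as the key's. The shank is 16 mm square, from 40 to 112 mm from the mouth: the place to take the lying key, tilted, to stand it up. Centre of mass about here.
- key_tee (a point): Middle of the T-handle, 124 mm from the mouth, on the shank's axis; axes as the key's. A flat-sided block here, 36 mm (x) by 40 mm (y) by 24 mm (z), is the place to take the standing key from above, fingers closing along the key's y. A round bar 18 mm thick, 110 mm long, runs through it along x.
- pot: Pressure curing pot, fixed: steel shell, flange 220 mm across, aluminium lid, flange top 100 mm above the bench. Origin: centre of its underside, z up. A flat gauge and two fittings, to 125 mm high, stand mid-lid, within 48 mm of the axis; nothing else within 26 mm of a nut. Nuts on an 84 mm radius: 1 on +x, then 2, 3, 4 each 90 deg counter-clockwise from above; 1 faces 3, 2 faces 4.
- seat_1 (a point): Top of the washer under nut 1, on its axis, 102.5 mm above the bench; axes as the pot's. Domed cap nut: hexagon 30 mm across flats, 0-16 mm above here, top edge chamfered, then a 29 mm wide dome to 28.5 mm. A key fully on has its mouth here; one out of step sits 14-16 mm higher and drops if turned under light load (6-12 N); fits within 9 deg each way, every 60 deg: 19 deg of play before the nut turns.
- seat_2 (a point): Top of the washer under nut 2, on its axis, 102.5 mm above the bench; axes as the pot's. Nut as at seat_1.
- seat_3 (a point): Top of the washer under nut 3, on its axis, 102.5 mm above the bench; axes as the pot's. Nut as at seat_1.
- seat_4 (a point): Top of the washer under nut 4, on its axis, 102.5 mm above the bench; axes as the pot's. Nut as at seat_1.
- nut_1 (a joint): Turn of cap nut 1 in rad. Clockwise from above tightens and makes it grow: 0 is finger-tight, 1.0 the hard stop, fully tight. Starts between 0 and 0.1. Stiff (0.18 N m, rising to 0.23 N m at 1.0); stays where left. It does not tell how the hexagon's flats lie: that differs from nut to nut, to be seen or felt.
- nut_2 (a joint): Turn of cap nut 2 in rad. As nut_1.
- nut_3 (a joint): Turn of cap nut 3 in rad. As nut_1.
- nut_4 (a joint): Turn of cap nut 4 in rad. As nut_1.
- articulator: Bystander, to be left alone: dental articulator with plaster models, about 110 x 110 x 115 mm. Origin: centre of its underside.
- cast: Bystander, to be left alone: plaster cast, 66 x 70 x 33 mm. Origin: centre of its underside.
- bowl: Bystander, to be left alone: black rubber mixing bowl, 110 mm wide, 60 mm high. Origin: centre of its underside.
- jar_a: Bystander, to be left alone: small jar, 45 mm wide, 48 mm high. Origin: centre of its underside.
- jar_b: Bystander, to be left alone: small jar, 45 mm wide, 48 mm high. Origin: centre of its underside.
- dropper: Bystander, to be left alone: white dropper bottle, 32 mm wide, 81 mm high. Origin: centre of its underside.
- spatula: Bystander, to be left alone: broad steel mixing spatula with wooden handle, 170 mm long, lying flat along its x. Origin: centre of its underside (near its middle).
There are look-alikes about, which are no part of the job. Leave any pink or red look-alike of the key alone.

How it is judged:
By the outcome, as a careful person would: the job done as asked, in the order asked, and still so for the second after the job is handed in, with the robot touching nothing.
It also fails if it takes over 72 s, if anything falls off the work surface, if the arm or the gripper's body presses on something with over 40 N, if the wrist force passes 120 N, or if a joint passes its speed limit or range.

## Working session

There is one attempt and no reset: what is moved stays moved. The work goes in short steps, Python scripts to look and compute and a tool call to move; the robot and the scene stay as the last step left them, time stands still between calls to the robot, and variables do not carry over. Pictures are saved under pics/ and viewed, and the job is handed in when it is done.

Besides the shell and the picture viewer there is one more tool, called after "Emit:" as name(argument=value, ...) on one line, values as JSON. move_arm: Moves the arm, as the interface text tells. Its arguments: {"type":"object","properties":{"moves":{"type":"array","items":{"type":"array"}},"squeeze":{"type":"number"}},"required":["moves"]}

```bash
mkdir -p pics; ls
python3 - <<'E'
from plant import r
import cv2
print(r.read_state())
for n in("side","top"):
    im=r.camera(n); cv2.imwrite(f"pics/{n}0.png",im); p=r.camera_params(n); print(n,p)
print(r.grip_point_offset)
E
```

```text
pics
{'time': 0.0, 'joint_positions': array([-77.50823977,  36.05900902,   2.20159944,  86.99635274,
        -1.54749228,  57.08285586,  -1.14528331]), 'joint_vel': array([ 0.05333507,  0.03600409, -0.03313961, -0.0816285 ,  0.03637712,
        0.00579083, -0.10800126]), 'effort': array([ 2.28793515e-04, -5.63407731e+01,  1.22580182e+00, -1.93449497e+01,
        1.08914720e-02,  1.01507152e-02, -1.75948549e-05]), 'ee_pos': array([0.18180336, 0.62340789, 0.23038575]), 'tool_rot': array([-1.79891426e+02,  4.51883176e-04,  1.63739307e+02]), 'force': array([0.326741  , 0.84636302, 0.05010074]), 'moment': array([-0.02709184, -0.00127129,  0.01929266]), 'finger_gap': 1.0014175381735282}
side {'fx': 492.1181053956823, 'fy': 492.1181053956823, 'cx': 316.7358137519233, 'cy': 232.7435776772444, 'T': array([[ 0.91070713,  0.24336233, -0.33374735,  0.12293159],
       [-0.41300369,  0.54895016, -0.72669228, -0.83464297],
       [ 0.00636114,  0.79964273,  0.60044237,  0.78297968],
       [ 0.        ,  0.        ,  0.        ,  1.        ]])}
top {'fx': 515.2281486313975, 'fy': 515.2281486313975, 'cx': 317.2155427273181, 'cy': 237.86765868298252, 'T': array([[-0.02905397,  0.99035568, -0.13546765,  0.32717786],
       [-0.99947303, -0.02682037,  0.0182845 ,  0.01331254],
       [ 0.01447487,  0.1359275 ,  0.99061304,  1.28650461],
       [ 0.        ,  0.        ,  0.        ,  1.        ]])}
0.0187
```

View pics/side0.png

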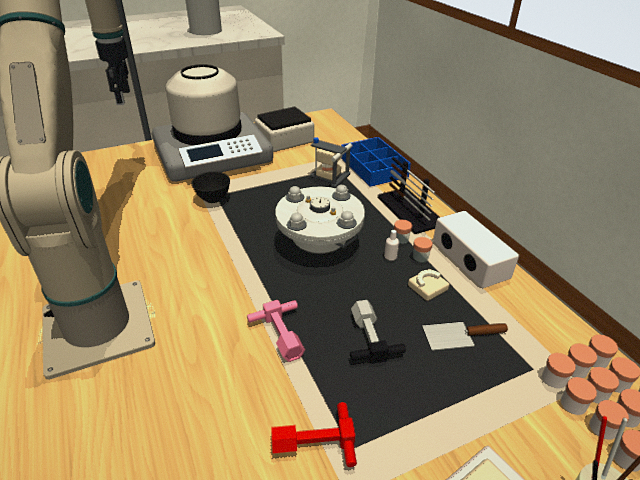

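View pics/top0.png

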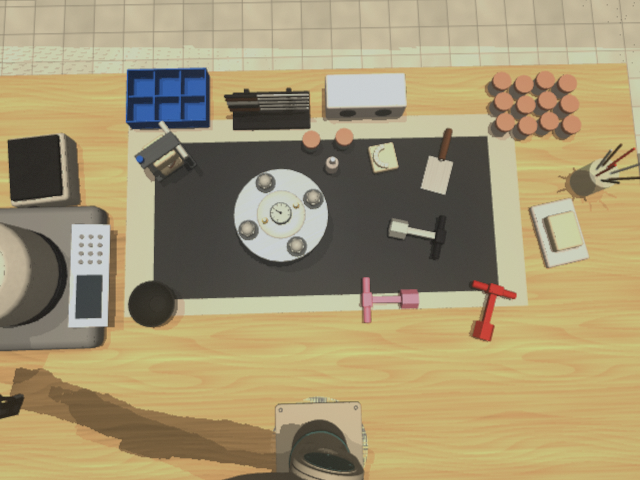

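Candidates for the key: the steel/black T at top (418,232), side (370,330); the pink one at top (388,298); the red one at top (490,308). By the description it is the steel/black one. Next I'll take a close crop to check it.

```bash
cat > h.py <<'E'
import numpy as np, cv2
from plant import r
P={n:r.camera_params(n) for n in("side","top")}
def ray(n,u,v):
    p=P[n]; d=np.array([(u-p["cx"])/p["fx"],-(v-p["cy"])/p["fy"],-1.0]); T=p["T"]
    return T[:3,3],T[:3,:3]@d
def onz(n,u,v,z):
    o,d=ray(n,u,v); return o+d*(z-o[2])/d[2]
def proj(n,X):
    p=P[n]; T=p["T"]; c=T[:3,:3].T@(np.array(X)-T[:3,3]); return p["cx"]+p["fx"]*c[0]/-c[2], p["cy"]+p["fy"]*-c[1]/-c[2]
def two(a,b):
    (o1,d1),(o2,d2)=ray("top",*a),ray("side",*b)
    A=np.stack([d1,-d2],1); s=np.linalg.lstsq(A,o2-o1,rcond=None)[0]
    x,y=o1+d1*s[0],o2+d2*s[1]; return (x+y)/2,np.linalg.norm(x-y)
def crop(im,u0,v0,u1,v1,k,f):
    c=cv2.resize(im[v0:v1,u0:u1],None,fx=k,fy=k,interpolation=cv2.INTER_CUBIC); cv2.imwrite(f,c)
E
python3 - <<'E'
from h import *
t=cv2.imread("pics/top0.png"); s=cv2.imread("pics/side0.png")
crop(t,375,200,465,270,8,"pics/tk.png")
crop(s,335,285,425,375,6,"pics/sk.png")
crop(t,225,160,335,270,5,"pics/tp.png")
crop(s,265,170,375,260,7,"pics/sp.png")
E
```

```text
(no output)
```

View pics/tk.png

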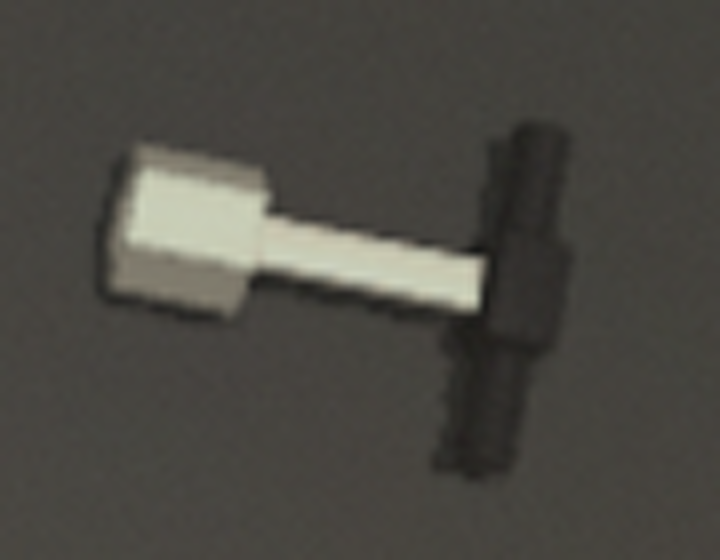

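View pics/sk.png

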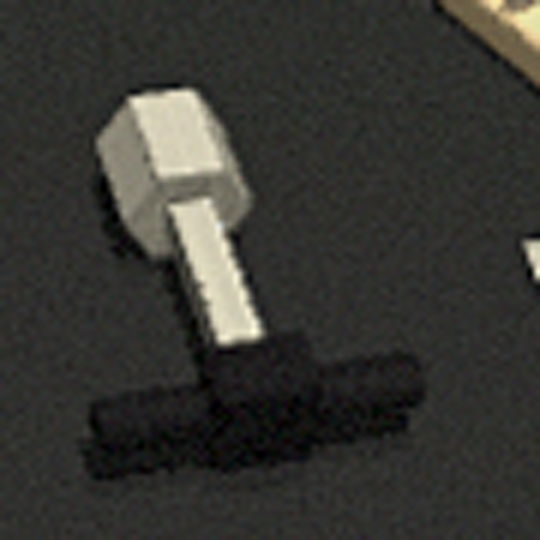

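View pics/tp.png

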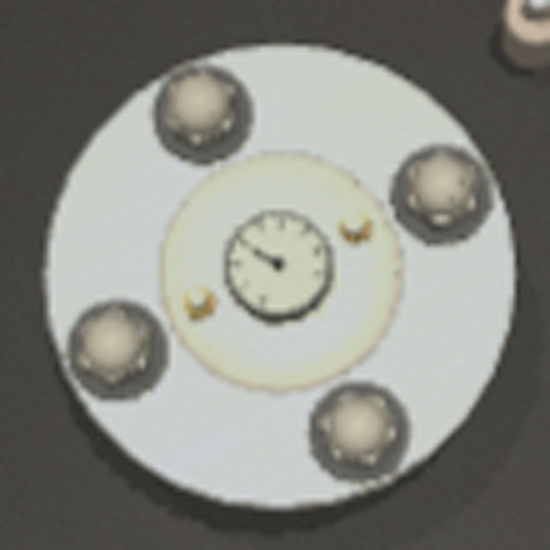

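View pics/sp.png

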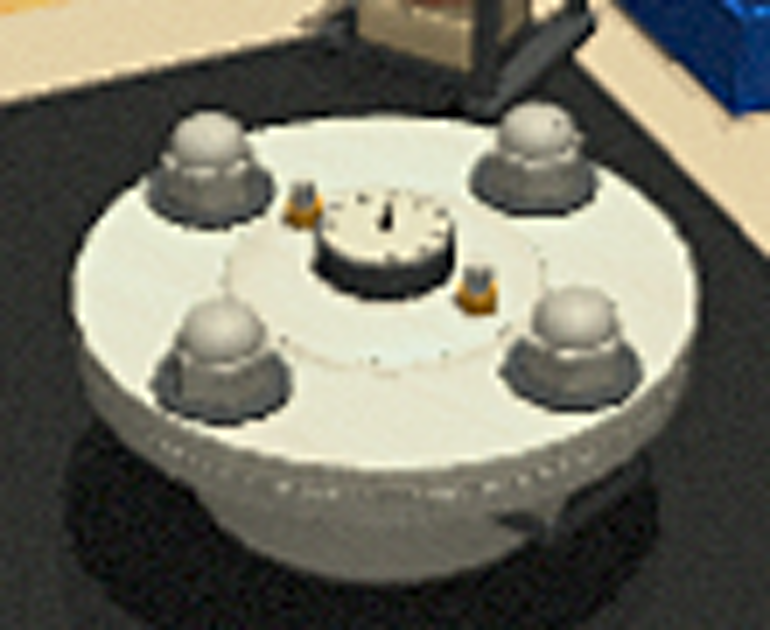

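Run:
```python
from h import *
t=cv2.imread("pics/top0.png"); s=cv2.imread("pics/side0.png")
g=cv2.cvtColor(t,cv2.COLOR_BGR2GRAY)
# flange circle
m=np.zeros_like(g); m[165:268,230:335]=(g[165:268,230:335]>120)
cn=max(cv2.findContours(m,cv2.RETR_EXTERNAL,cv2.CHAIN_APPROX_NONE)[0],key=cv2.contourArea)
pts=np.array([onz("top",*p[0],0.100)[:2] for p in cv2.convexHull(cn)])
A=np.c_[2*pts,np.ones(len(pts))]; c=np.linalg.lstsq(A,(pts**2).sum(1),rcond=None)[0]
print("flange",c[:2],np.sqrt(c[2]+c[0]**2+c[1]**2))
# washers
m=((g<125)*255).astype(np.uint8)
for u,v in [(265.6,182.8),(313,199),(296.8,246.4),(248.4,230)]:
    u0,v0=int(u)-11,int(v)-11
    sub=g[v0:v0+23,u0:u0+23]; 
    yy,xx=np.mgrid[0:23,0:23]; disk=(xx-11)**2+(yy-11)**2<=121
    mm=((sub<140)&disk).astype(np.uint8)
    q=max(cv2.findContours(mm,cv2.RETR_EXTERNAL,cv2.CHAIN_APPROX_NONE)[0],key=cv2.contourArea)
    pts=np.array([onz("top",*(p[0]+[u0,v0]),0.1025)[:2] for p in cv2.convexHull(q)])
    A=np.c_[2*pts,np.ones(len(pts))]; e=np.linalg.lstsq(A,(pts**2).sum(1),rcond=None)[0]
    d=e[:2]-c[:2]
    print("washer",e[:2].round(4),"R",np.sqrt(e[2]+e[0]**2+e[1]**2).round(4),"rad",np.hypot(*d).round(4),"ang",np.degrees(np.arctan2(d[1],d[0])).round(1))
# key: bright part
sub=np.zeros_like(g); sub[200:270,375:465]=(g[200:270,375:465]>150)
n,l,st,ce=cv2.connectedComponentsWithStats(sub); 
k=1+np.argmax(st[1:,4]); ys,xs=np.where(l==k); print(st[k],ce[k])
for u0,u1 in[(391,408),(410,435)]:
    w=(xs>=u0)&(xs<=u1); print("part",xs[w].mean(),ys[w].mean(),w.sum())
# shank mid-line
cols=range(411,434); ml=[(u,ys[xs==u].mean()) for u in cols]; 
z=.028; p=np.array([onz("top",u,v,z)[:2] for u,v in ml]); d=p[-1]-p[0]; 
vx,vy,x0,y0=cv2.fitLine(p.astype(np.float32),cv2.DIST_L2,0,1e-4,1e-4).ravel(); print("shank dir",vx,vy,np.degrees(np.arctan2(vy,vx)),"pt",x0,y0)
for u,v in [(390,228),(436,235),(391.5,225.5)]: print(u,v,onz("top",u,v,.028),onz("top",u,v,.04))
print([round(x,1) for x in (xs.min(),xs.max())])
```

```text
flange [0.5476621  0.07531499] 0.1098490012829058
washer [0.625 0.111] R 0.0238 rad 0.0852 ang 24.8
washer [ 0.5824 -0.0016] R 0.0234 rad 0.0844 ang -65.7
washer [0.4707 0.0402] R 0.023 rad 0.0846 ang -155.5
washer [0.5119 0.1519] R 0.0235 rad 0.0845 ang 115.1
[391 221  44  17 324] [409.9537037  229.55246914]
part 399.5 226.98823529411766 170
part 422.0 232.5 148
shank dir 0.22491619 0.9743781 77.002045 pt 0.5056672 -0.26975217
390 228 [ 0.51906275 -0.19090201  0.028     ] [ 0.5172331 -0.1889548  0.04     ]
436 235 [ 0.49848098 -0.30415811  0.028     ] [ 0.49684758 -0.30113098  0.04      ]
391.5 225.5 [ 0.52522946 -0.19493044  0.028     ] [ 0.52334102 -0.19294482  0.04      ]
[np.int64(391), np.int64(434)]
```

Run:
```python
from h import *
a=onz("top",391.6,225.4,.04); b=onz("top",407.2,228.75,.04); c=onz("top",435.6,235.6,.028)
d=np.array([-.2249,-.9744])
base=np.array([.5057,-.2698])
for n,p in(("mouth",a),("shoulder",b),("tee start",c)): 
    s=(p[:2]-base)@d; print(n,p, "s",s.round(4), "off",((p[:2]-base)@[ -d[1],d[0]]).round(4))
# black bar: dark mask in top vs mat
t=cv2.imread("pics/top0.png"); g=cv2.GaussianBlur(cv2.cvtColor(t,cv2.COLOR_BGR2GRAY),(3,3),0)
m=np.zeros_like(g); m[205:268,425:455]=(g[205:268,425:455]<45)
ys,xs=np.where(m); print(np.c_[xs,ys].mean(0),xs.min(),xs.max(),ys.min(),ys.max(),len(xs))
# bar ends by crop px: top end (540,125)->, bottom end(478,475)
for u,v in[(540/8+375,125/8+200),(480/8+375,470/8+200)]: print(onz("top",u,v,.024))
s=cv2.imread("pics/side0.png")
# side: bar ends
for u,v in [(335+95/6,285+418/6),(335+422/6,285+385/6)]: print("side",onz("side",u,v,.02))
print("two socket mouth top corner", two((375+140/8,200+168/8),(335+137/6,285+95/6)))
print("shank side", onz("side",335+188/6,285+203/6,.028), onz("side",335+240/6,285+340/6,.028))
```

```text
mouth [ 0.52358288 -0.19320295  0.04      ] s -0.0787 off 0.0002
shoulder [ 0.51423845 -0.2311587   0.04      ] s -0.0396 off -0.0004
tee start [ 0.4970093  -0.30307402  0.028     ] s 0.0344 off -0.001
[436.26794258 239.10526316] 431 443 216 258 209
[ 0.54739891 -0.32440684  0.024     ]
[ 0.43995528 -0.29910922  0.024     ]
side [ 0.44467005 -0.29731362  0.02      ]
side [ 0.54883218 -0.32906595  0.02      ]
two socket mouth top corner (array([ 0.52536608, -0.19244302,  0.04096224]), np.float64(0.018676845138155786))
shank side [ 0.51380701 -0.23342974  0.028     ] [ 0.49980554 -0.29389178  0.028     ]
```

```bash
cat >> h.py <<'E'
def plan(xyz,psi=None):
    s=r.read_state(); p=s["ee_pos"]; ps=s["tool_rot"][2]; a=np.radians(ps)
    d=np.array(xyz)-p; t=[d@[np.cos(a),np.sin(a),0],d@[np.sin(a),-np.cos(a),0],-d[2]]
    print("t",round(s["time"],2),"tcp",p.round(4),"rot",s["tool_rot"].round(1),"gap",round(s["finger_gap"],3),"F",s["force"].round(1),"M",s["moment"].round(2),"J7",s["joint_positions"][6].round(0))
    w=None
    if psi is not None: w=-np.radians((psi-ps+180)%360-180)
    print("shift cm",(np.array(t)*100).round(2),"turn",None if w is None else round(w,3))
E
python3 -c "
from h import *
plan([.4652,-.3074,.10],167)"
```

```text
t 0.1 tcp [0.1818 0.6235 0.2305] rot [-179.9    0.   163.7] gap 1.002 F [ 0.  -1.  -0.5] M [-0.03 -0.   -0.04] J7 -1.0
shift cm [-53.27 -81.43  13.05] turn -0.057
```

Emit:
move_arm(moves=[[1,[-37.6,-33.1,1],-0.057],[1,[-37.6,-33.1,1],-0.057],[1,[-37.6,-33.1,1],-0.057],[1,[-37.6,-33.1,1],-0.057],[1,[-37.6,-33.1,1],-0.057],[1,[-37.6,-33.1,1],-0.057],[1,[-37.6,-33.1,1],-0.057],[1,[-37.6,-33.1,1],-0.057],[1,[-37.6,-33.1,1],-0.057],[1,[-37.6,-33.1,1],-0.057],[1,[-45,-57,3],-0.057],[1,[-50,-70,5],-0.057]], squeeze=20)

```text
time: 1.1
ee_pos: [0.4179, 0.1881, 0.2163]
tool_rot: [180.0, 0.1, 167.0]
force: [0.7, -1.2, 0.5]
finger_gap: 1.001
```

```bash
python3 -c "
from h import *
plan([.4652,-.3074,.06],167)"
```

```text
t 1.1 tcp [0.4179 0.1881 0.2163] rot [1.80e+02 1.00e-01 1.67e+02] gap 1.001 F [ 0.7 -1.2  0.5] M [ 0.01 -0.1   0.03] J7 51.0
shift cm [-15.79 -47.2   15.63] turn -0.001
```

Emit:
move_arm(moves=[[0.7,[-15.8,-47.2,8],0],[0.7,[-15.8,-47.2,8],0],[0.7,[-15.8,-47.2,10],0],[0.7,[-15.8,-47.2,12],0],[0.6,[-15.8,-47.2,14],0],[0.6,[-15.8,-47.2,15.6],0],[0.6,[-15.8,-47.2,15.6],0],[0.6,[-15.8,-47.2,15.6],0],[0.6,[-15.8,-47.2,15.6],0],[0.6,[-15.8,-47.2,15.6],0],[0.6,[-15.8,-47.2,15.6],0],[0.6,[-15.8,-47.2,15.6],0]])

```text
time: 2.1
ee_pos: [0.4621, -0.2857, 0.0675]
tool_rot: [180.0, -0.0, 167.0]
force: [0.7, 0.6, 0.7]
finger_gap: 0.601
```

```bash
python3 -c "
from h import *
plan([.4652,-.3074,.004],167)
t=r.camera('top');s=r.camera('side')
cv2.imwrite('pics/t1.png',t[170:330,340:520]);cv2.imwrite('pics/s1.png',s[230:430,250:450])
crop(t,375,190,475,280,6,'pics/t1.png');crop(s,300,230,440,390,4,'pics/s1.png')
"
```

```text
t 2.1 tcp [ 0.4621 -0.2857  0.0675] rot [180.  -0. 167.] gap 0.601 F [0.7 0.6 0.7] M [ 0.   -0.01  0.03] J7 105.0
shift cm [-0.79 -2.05  6.35] turn -0.0
```

View pics/t1.png

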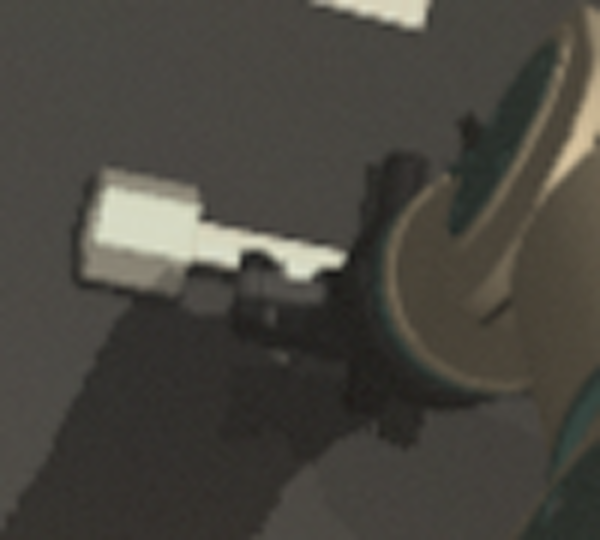

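View pics/s1.png

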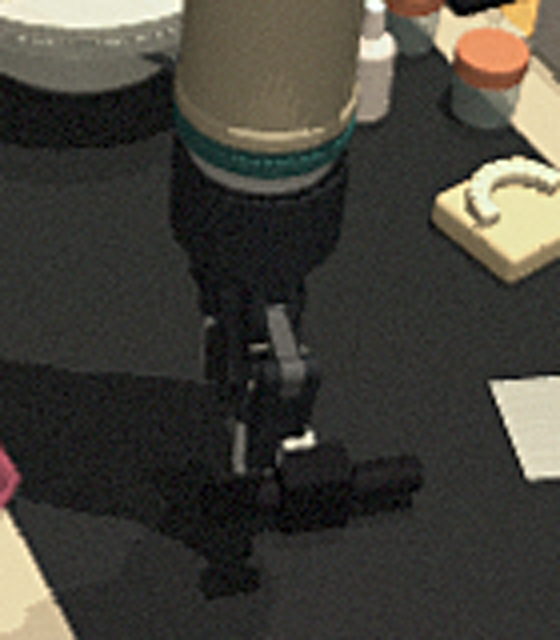

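Emit:
move_arm(moves=[[0.6,[-0.8,-2.05,0],0],[0.6,[-0.8,-2.05,2],0],[0.6,[-0.8,-2.05,4],0],[0.6,[-0.8,-2.05,5.5],0],[0.6,[-0.8,-2.05,6.3],0],[0.6,[-0.8,-2.05,6.3],0],[0.3,[-0.8,-2.05,6.3],0],[0.25,[-0.8,-2.05,6.3],0],[0.23,[-0.8,-2.05,6.3],0],[0.22,[-0.8,-2.05,6.3],0],[0.21,[-0.8,-2.05,6.3],0],[0.2,[-0.8,-2.05,6.3],0]])

```text
time: 3.2
ee_pos: [0.4661, -0.306, 0.0063]
tool_rot: [-180.0, 0.1, 167.0]
force: [-0.1, 1.0, 4.5]
finger_gap: 0.198
```

```bash
python3 -c "
from h import *
plan([.4652,-.3074,.004],167)
"
```

```text
t 3.2 tcp [ 0.4661 -0.306   0.0063] rot [-1.80e+02  1.00e-01  1.67e+02] gap 0.198 F [-0.1  1.   4.5] M [-0.01  0.08 -0.06] J7 106.0
shift cm [ 0.06 -0.16  0.23] turn -0.0
```

Emit:
move_arm(moves=[[0.19,[0,0,0],0],[0.17,[0,0,0],0],[0.15,[0,0,0],0]])

```text
time: 3.45
ee_pos: [0.4661, -0.3059, 0.0063]
tool_rot: [-180.0, 0.1, 167.0]
force: [0.6, -0.3, 6.0]
finger_gap: 0.2
```

```bash
python3 -c "
from h import *
plan([.4652,-.3074,.004],167)
"
```

```text
t 3.45 tcp [ 0.4661 -0.3059  0.0063] rot [-1.80e+02  1.00e-01  1.67e+02] gap 0.2 F [ 0.6 -0.3  6. ] M [ 0.06  0.09 -0.08] J7 106.0
shift cm [ 0.05 -0.16  0.23] turn -0.0
```

Emit:
move_arm(moves=[[0.15,[0,0,-1],0],[0.15,[0,0,-2],0],[0.15,[0,0,-3.5],0],[0.15,[0,0,-5],0],[0.15,[0,0,-5],0]])

```text
time: 3.87
ee_pos: [0.4668, -0.3065, 0.0583]
tool_rot: [-179.9, 0.2, 167.0]
force: [-0.1, -1.3, -4.0]
finger_gap: 0.199
```

```bash
python3 -c "
from h import *
plan([.4652,-.3074,.004],167)
t=r.camera('top');s=r.camera('side')
crop(t,375,190,475,280,6,'pics/t2.png');crop(s,300,230,440,390,4,'pics/s2.png')
"
```

```text
t 3.87 tcp [ 0.4668 -0.3065  0.0583] rot [-179.9    0.2  167. ] gap 0.199 F [-0.1 -1.3 -4. ] M [-0.11  0.12 -0.05] J7 106.0
shift cm [ 0.14 -0.12  5.43] turn -0.0
```

View pics/t2.png

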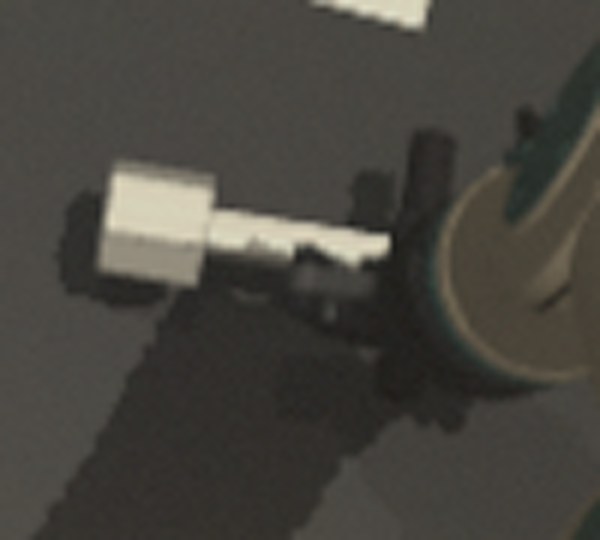

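View pics/s2.png

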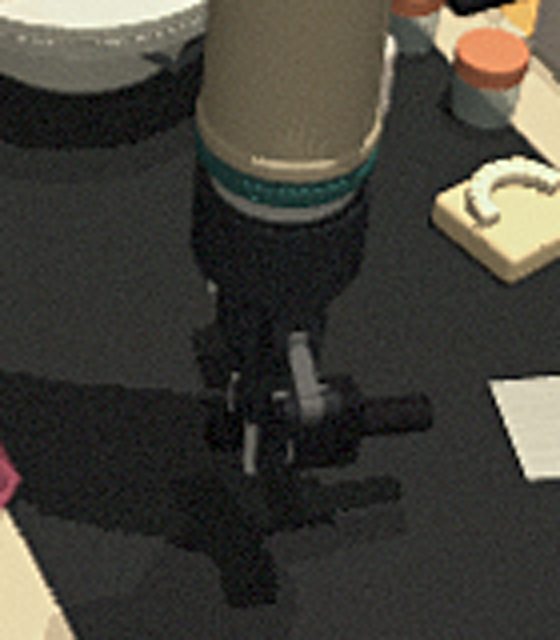

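```bash
python3 -c "
from h import *
s=cv2.imread('pics/side0.png')
crop(s,270,200,370,260,8,'pics/sp2.png')
for z in(.1,.09,.08,.07,.06): print(z,[((q[0]-270)*8,(q[1]-200)*8) for q in [proj('side',(.501,-.024,z))]])
"
```

```text
0.1 [(np.float64(391.961085556512), np.float64(293.8873546266475))]
0.09 [(np.float64(391.6438025551647), np.float64(321.5440449046498))]
0.08 [(np.float64(391.3298695773087), np.float64(348.90872280969165))]
0.07 [(np.float64(391.019233844881), np.float64(375.98598886097443))]
0.06 [(np.float64(390.7118436826854), np.float64(402.78034744382626))]
```

View pics/sp2.png

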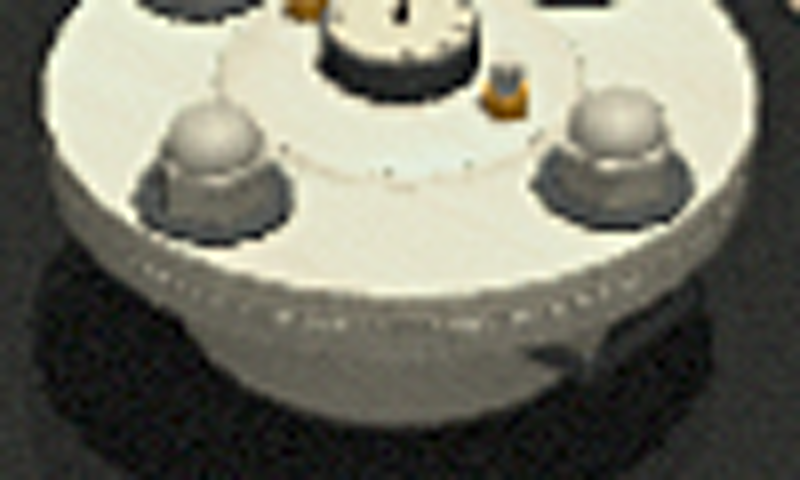

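```bash
python3 -c "
from h import *
for px in((340,244.4),(356,237.5)):
  for z in (.04,.06,.075):
    q=onz('side',*px,z); d=q[:2]-[.5476,.0753]; print(px,z,q.round(3),np.hypot(*d).round(3),np.degrees(np.arctan2(d[1],d[0])).round(0))
plan([.481,-.145,.036],167)
"
```

```text
(340, 244.4) 0.04 [ 0.568 -0.002  0.04 ] 0.08 -75.0
(340, 244.4) 0.06 [ 0.556 -0.024  0.06 ] 0.1 -85.0
(340, 244.4) 0.075 [ 0.547 -0.041  0.075] 0.116 -90.0
(356, 237.5) 0.04 [0.617 0.007 0.04 ] 0.097 -45.0
(356, 237.5) 0.06 [ 0.604 -0.016  0.06 ] 0.107 -58.0
(356, 237.5) 0.075 [ 0.594 -0.033  0.075] 0.117 -67.0
t 3.97 tcp [ 0.4658 -0.3057  0.0561] rot [-180.    0.  167.] gap 0.201 F [-0.2 -0.1 -5.1] M [-0.11  0.16 -0.02] J7 106.0
shift cm [ 2.13 16.    2.01] turn 0.0
```

```bash
python3 -c "
from h import *
plan([.427,-.1375,.037],155)
"
```

```text
t 3.97 tcp [ 0.4658 -0.3057  0.0561] rot [-180.    0.  167.] gap 0.201 F [-0.2 -0.1 -5.1] M [-0.11  0.16 -0.02] J7 106.0
shift cm [ 7.56 15.52  1.91] turn 0.21
```

Emit:
move_arm(moves=[[0.15,[1,2,0.4],0.05],[0.15,[2.5,5,0.8],0.1],[0.15,[4,8,1.2],0.15],[0.15,[5.5,11,1.6],0.2],[0.15,[7,14,1.9],0.21],[0.15,[7.5,15.5,1.9],0.21],[0.15,[7.5,15.5,1.9],0.21]])

```text
time: 4.55
ee_pos: [0.4253, -0.1347, 0.0355]
tool_rot: [180.0, -0.3, 155.2]
force: [1.5, 0.3, -3.9]
finger_gap: 0.197
```

```bash
python3 -c "
from h import *
plan([.4416,-.1058,.037],155)
t=r.camera('top');s=r.camera('side')
crop(t,290,170,410,290,5,'pics/t3.png');crop(s,200,170,340,330,4,'pics/s3.png')
"
```

```text
t 4.55 tcp [ 0.4253 -0.1347  0.0355] rot [180.   -0.3 155.2] gap 0.197 F [ 1.5  0.3 -3.9] M [-0.15  0.13 -0.01] J7 104.0
shift cm [-0.26  3.31 -0.15] turn 0.003
```

View pics/t3.png

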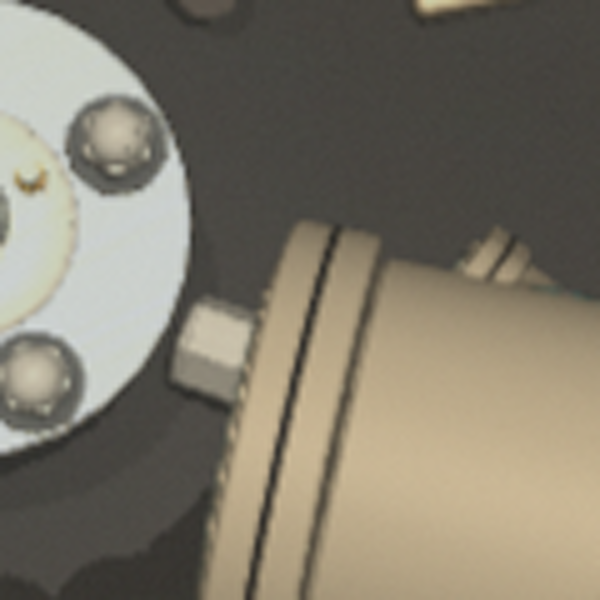

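View pics/s3.png

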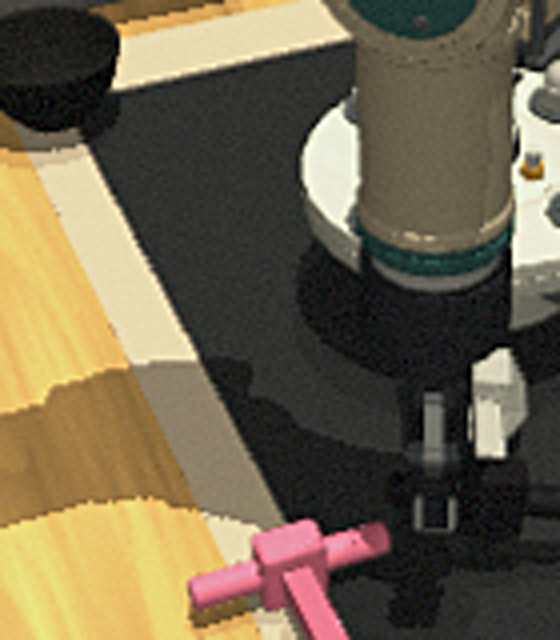

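Emit:
move_arm(moves=[[0.15,[0,1.2,0],0],[0.15,[-0.2,2.4,0],0],[0.15,[-0.2,3.3,0],0],[0.15,[-0.2,3.3,0],0],[0.15,[-0.2,3.3,-0.6],0],[0.15,[-0.2,3.3,-1.2],0],[0.15,[-0.2,3.2,-1.9],0],[0.15,[-0.2,3.1,-2.6],0]])

```text
time: 5.32
ee_pos: [0.442, -0.1114, 0.0635]
tool_rot: [-180.0, 0.0, 154.9]
force: [0.7, -0.0, -4.6]
finger_gap: 0.201
```

```bash
python3 -c "
from h import *
plan([.4416,-.1058,.037],155)
t=r.camera('top');s=r.camera('side')
crop(t,290,170,410,290,5,'pics/t4.png');crop(s,200,170,340,330,4,'pics/s4.png')
"
```

```text
t 5.32 tcp [ 0.442  -0.1114  0.0635] rot [-180.     0.   154.9] gap 0.201 F [ 0.7 -0.  -4.6] M [-0.    0.13 -0.01] J7 100.0
shift cm [0.27 0.49 2.65] turn -0.002
```

View pics/t4.png

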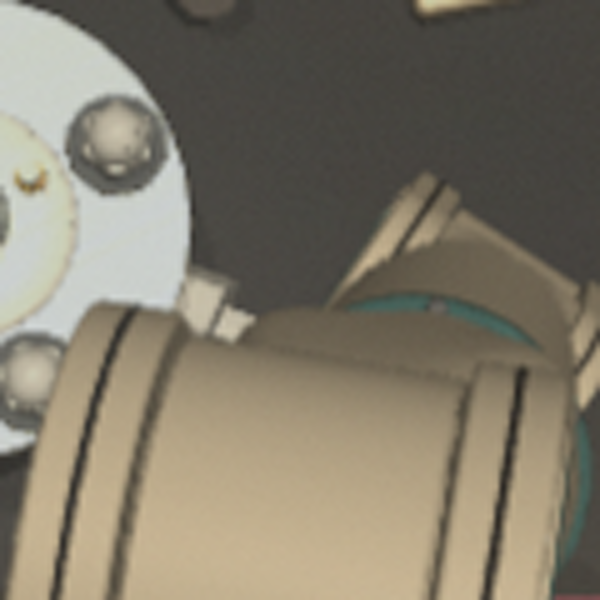

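View pics/s4.png

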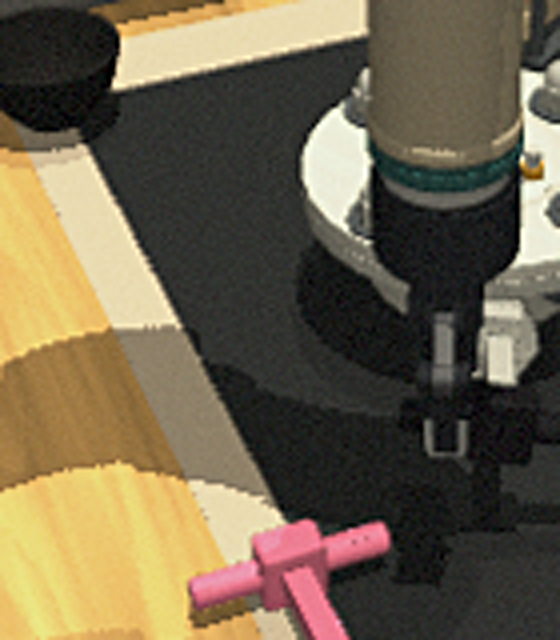

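Emit:
move_arm(moves=[[0.15,[0,0,-0.6],0],[0.15,[0,0.1,-1.2],0],[0.15,[0,0.2,-1.9],0],[0.15,[0,0.3,-2.6],0],[0.15,[0,0.4,-3.3],0],[0.15,[0,0.7,-4],0],[0.15,[0,1,-4.7],0],[0.15,[0,1.3,-5.4],0],[0.15,[0,1.7,-6.1],0]])

```text
time: 6.17
ee_pos: [0.4496, -0.0948, 0.1243]
tool_rot: [-180.0, 0.0, 155.0]
force: [-0.3, -0.9, -5.3]
finger_gap: 0.201
```

```bash
python3 -c "
from h import *
plan([.4416,-.1058,.037],155)
t=r.camera('top');s=r.camera('side')
crop(t,290,170,410,290,5,'pics/t5.png');crop(s,240,150,380,310,4,'pics/s5.png')
"
```

```text
t 6.17 tcp [ 0.4496 -0.0948  0.1243] rot [-180.    0.  155.] gap 0.201 F [-0.3 -0.9 -5.3] M [-0.29  0.05 -0.05] J7 95.0
shift cm [ 0.26 -1.33  8.73] turn -0.001
```

View pics/t5.png

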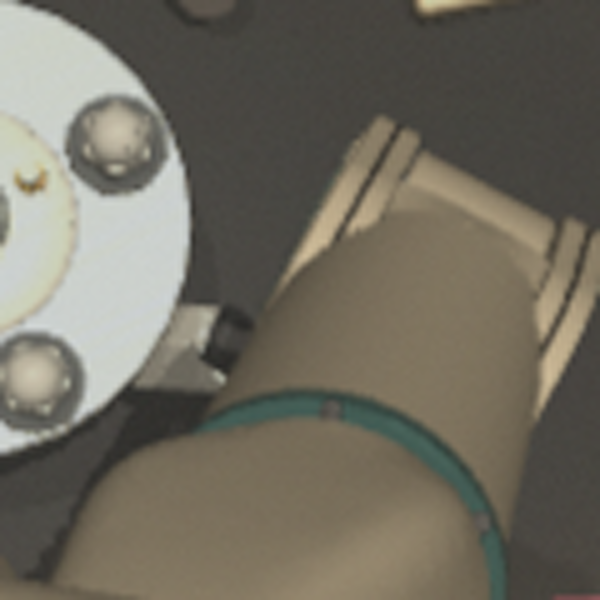

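View pics/s5.png

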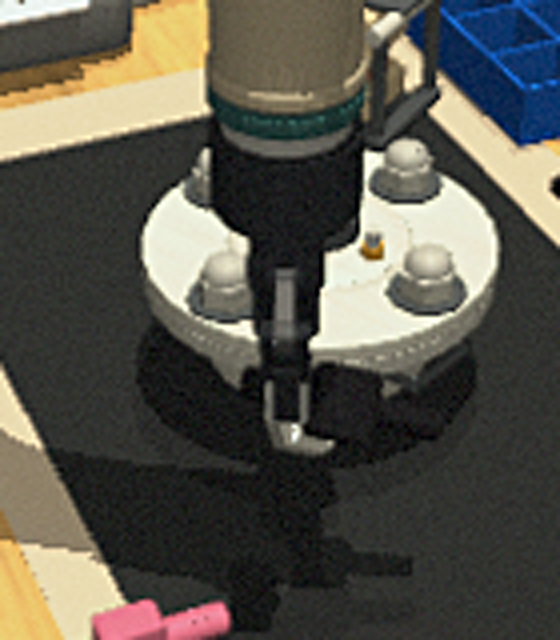

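```bash
python3 -c "
from h import *
print(two((290+232/5,170+330/5),(240+430/4,150+418/4)))
print(two((290+195/5,170+340/5),(240+310/4,150+440/4)))
"
```

```text
(array([ 0.52329661, -0.06586696,  0.06666993]), np.float64(0.05563784349428987))
(array([ 0.49387707, -0.03761735,  0.04398804]), np.float64(0.004400769025488056))
```

```bash
python3 -c "
from h import *
g=np.array([.4496,-.0948,.138]); e=np.array([.906,-.423,0])
for a in (0,10,20,30,40):
  a=np.radians(a); d=e*np.cos(a)-np.array([0,0,np.sin(a)])
  for L in(.0305,.0855):
    X=g+d*L; t=proj('top',X); s=proj('side',X)
    print(np.degrees(a).round(),L,X.round(3),'top',round((t[0]-290)*5),round((t[1]-170)*5),'side',round((s[0]-240)*4),round((s[1]-150)*4))
"
```

```text
0.0 0.0305 [ 0.477 -0.108  0.138] top 358 349 side 342 389
0.0 0.0855 [ 0.527 -0.131  0.138] top 405 238 side 447 390
10.0 0.0305 [ 0.477 -0.108  0.133] top 356 351 side 341 397
10.0 0.0855 [ 0.526 -0.13   0.123] top 400 247 side 443 412
20.0 0.0305 [ 0.476 -0.107  0.128] top 354 356 side 338 404
20.0 0.0855 [ 0.522 -0.129  0.109] top 393 260 side 434 433
30.0 0.0305 [ 0.474 -0.106  0.123] top 351 361 side 334 411
30.0 0.0855 [ 0.517 -0.126  0.095] top 385 276 side 421 452
40.0 0.0305 [ 0.471 -0.105  0.118] top 348 369 side 328 418
40.0 0.0855 [ 0.509 -0.123  0.083] top 375 297 side 405 469
```

```bash
python3 -c "
from h import *
T=np.array([.477,-.108,.132]);u=np.array([.4226,.9063,0]);e=np.array([.906,-.423,0]);zz=np.array([0,0,1.])
for th in(15,30,45,60,75):
 for lat in(0,12):
  c,s=np.cos(np.radians(th)),np.sin(np.radians(th))
  l=np.radians(lat)
  dn=zz*np.cos(l)+e*np.sin(l)   # up dir tilted
  d=u*c-dn*s
  o=[]
  for L in(.012,.084,.124):
    X=T+d*L;t=proj('top',X);q=proj('side',X);o.append((round((t[0]-290)*5),round((t[1]-170)*5),round((q[0]-240)*4),round((q[1]-150)*4)))
  print(th,lat,o)
"
python3 -c "
from h import *
t=r.camera('top');s=r.camera('side')
crop(t,305,210,365,255,12,'pics/t6.png');crop(s,285,210,365,270,9,'pics/s6.png')
"
```

```text
15 0 [(333, 342, 341, 389), (191, 288, 340, 338), (114, 259, 340, 313)]
15 12 [(333, 343, 340, 389), (187, 297, 332, 338), (108, 272, 328, 312)]
30 0 [(335, 344, 341, 395), (206, 302, 340, 376), (138, 280, 339, 366)]
30 12 [(334, 346, 339, 395), (199, 318, 324, 374), (127, 304, 317, 364)]
45 0 [(338, 346, 341, 401), (230, 318, 339, 414), (174, 304, 338, 421)]
45 12 [(337, 350, 338, 400), (220, 341, 318, 412), (159, 337, 308, 418)]
60 0 [(343, 349, 341, 406), (262, 336, 339, 452), (220, 330, 338, 475)]
60 12 [(341, 353, 337, 406), (250, 365, 312, 449), (203, 371, 300, 471)]
75 0 [(349, 352, 341, 412), (299, 355, 339, 487), (274, 357, 338, 525)]
75 12 [(347, 356, 337, 411), (286, 387, 309, 484), (255, 402, 295, 521)]
```

View pics/t6.png

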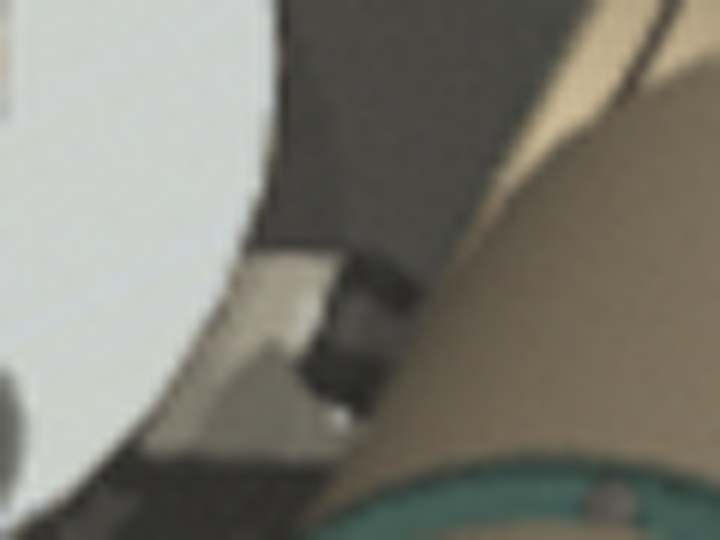

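View pics/s6.png

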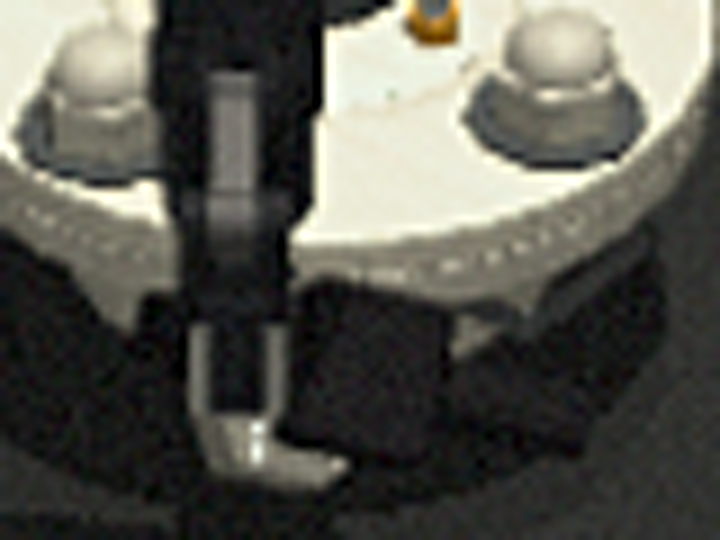

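Emit:
move_arm(moves=[[0.15,[0,0.5,-0.7],0],[0.15,[0,1.1,-1.4],0],[0.15,[0,1.7,-2],0],[0.15,[0,2.4,-2.5],0],[0.15,[0,3.2,-3],0],[0.15,[0,3.9,-3.4],0],[0.15,[0,4.7,-3.8],0],[0.15,[0,5.5,-4.1],0],[0.15,[0,5.5,-4.1],0]])

```text
time: 7.12
ee_pos: [0.4741, -0.0433, 0.1651]
tool_rot: [179.9, 0.1, 155.1]
force: [0.6, -2.0, -4.0]
finger_gap: 0.2
```

```bash
python3 -c "
from h import *
plan([.4416,-.1058,.037],155)
t=r.camera('top');s=r.camera('side')
crop(t,260,150,380,270,5,'pics/t7.png');crop(s,240,120,380,280,4,'pics/s7.png')
"
```

```text
t 7.12 tcp [ 0.4741 -0.0433  0.1651] rot [1.799e+02 1.000e-01 1.551e+02] gap 0.2 F [ 0.6 -2.  -4. ] M [-0.44  0.1   0.02] J7 87.0
shift cm [ 0.32 -7.04 12.81] turn 0.002
```

View pics/t7.png

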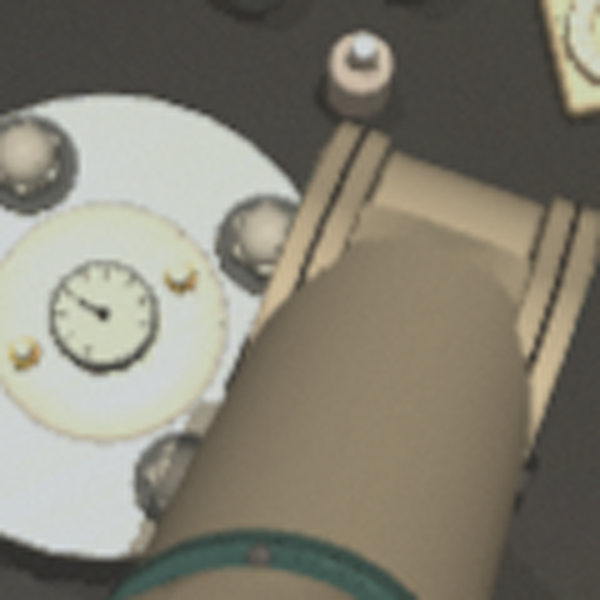

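View pics/s7.png

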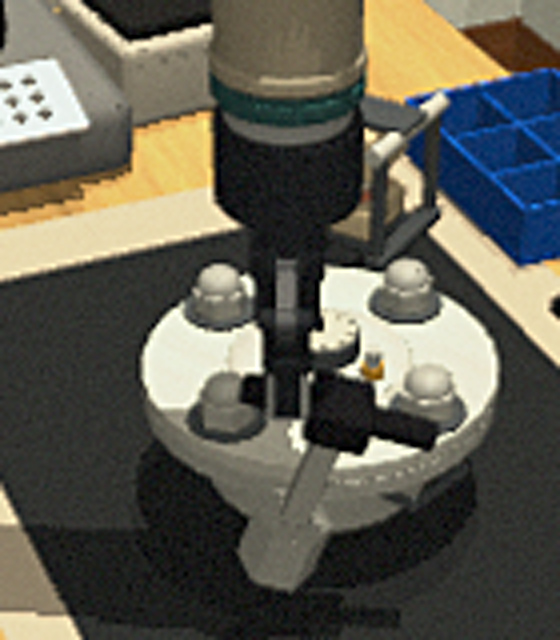

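```bash
cat > tilt.py <<'E'
from h import *
def tab(g,u,e,ox,oy,k,ths,lats):
  zz=np.array([0,0,1.])
  for lat in lats:
   for th in ths:
    c,s=np.cos(np.radians(th)),np.sin(np.radians(th)); l=np.radians(lat)
    b=e*np.cos(l)-zz*np.sin(l); up=zz*np.cos(l)+e*np.sin(l)
    d=u*c-up*s; T=g+.0305*b
    P=[T,T+.055*b,T+.012*d,T+.084*d,T+.124*d]
    print(lat,th,[(round((q[0]-ox)*k),round((q[1]-oy)*k)) for q in (proj('side',X) for X in P)],"mouth",P[4].round(3))
E
python3 -c "
from tilt import *
tab(np.array([.4741,-.0433,.1788]),np.array([.4226,.9063,0]),np.array([.906,-.423,0]),240,120,4,(70,80,90,100),(10,20,30))
"
```

```text
10 70 [(343, 391), (442, 407), (339, 403), (316, 473), (305, 508)] mouth [ 0.501 -0.009  0.059]
10 80 [(343, 391), (442, 407), (338, 406), (315, 493), (302, 538)] mouth [ 0.491 -0.028  0.053]
10 90 [(343, 391), (442, 407), (338, 409), (314, 511), (301, 564)] mouth [ 0.482 -0.047  0.051]
10 100 [(343, 391), (442, 407), (338, 411), (314, 526), (302, 587)] mouth [ 0.473 -0.067  0.053]
20 70 [(340, 399), (434, 428), (332, 410), (290, 475), (269, 508)] mouth [ 0.482 -0.     0.059]
20 80 [(340, 399), (434, 428), (332, 413), (288, 495), (265, 537)] mouth [ 0.471 -0.018  0.054]
20 90 [(340, 399), (434, 428), (332, 416), (287, 513), (263, 563)] mouth [ 0.462 -0.037  0.052]
20 100 [(340, 399), (434, 428), (332, 418), (287, 527), (263, 586)] mouth [ 0.453 -0.057  0.054]
30 70 [(336, 406), (422, 448), (325, 416), (265, 473), (234, 502)] mouth [0.463 0.009 0.063]
30 80 [(336, 406), (422, 448), (324, 419), (261, 493), (228, 531)] mouth [ 0.452 -0.009  0.058]
30 90 [(336, 406), (422, 448), (324, 422), (259, 510), (225, 557)] mouth [ 0.442 -0.028  0.056]
30 100 [(336, 406), (422, 448), (324, 424), (259, 525), (225, 580)] mouth [ 0.434 -0.048  0.058]
```

```bash
python3 -c "
from h import *
s=r.camera('side');crop(s,290,205,370,275,9,'pics/s8.png')"
```

```text
(no output)
```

View pics/s8.png

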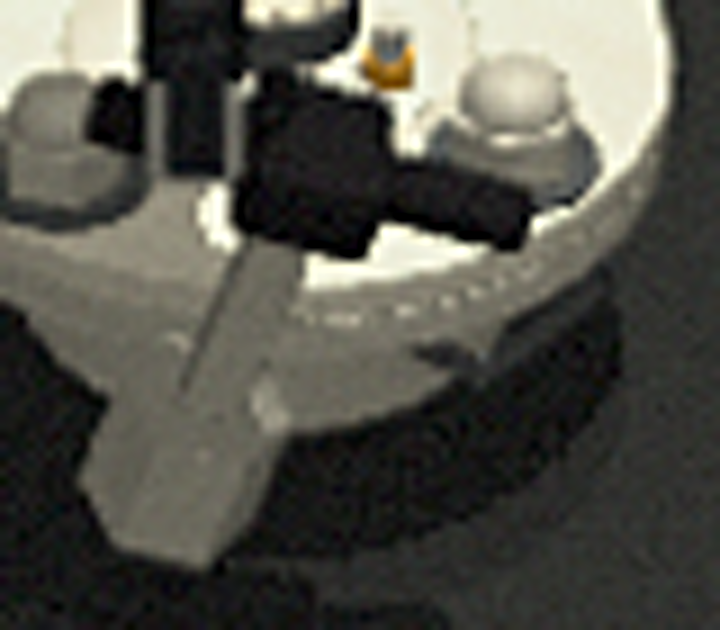

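```bash
python3 -c "
from h import *
plan([.513,-.196,.135],155)
print(onz('top',417,298,.04),onz('top',366,298,.02))
"
```

```text
t 7.27 tcp [ 0.4725 -0.0445  0.1644] rot [ 1.80e+02 -1.00e-01  1.55e+02] gap 0.198 F [ 0.8  0.1 -4. ] M [0.01 0.06 0.02] J7 87.0
shift cm [-10.08 -12.02   2.94] turn 0.0
[ 0.34488326 -0.2459089   0.04      ] [ 0.34876556 -0.12502998  0.02      ]
```

Emit:
move_arm(moves=[[0.15,[0,-1,0],0],[0.15,[-0.5,-2.5,0],0],[0.15,[-2,-4.5,0],0],[0.15,[-4,-6.5,0.5],0],[0.15,[-6,-8.5,1],0],[0.15,[-8,-10.5,2],0],[0.15,[-9.5,-11.7,2.5],0],[0.15,[-10,-12,2.9],0],[0.15,[-10,-12,2.9],0],[0.15,[-10,-12,2.9],0]])

```text
time: 8.1
ee_pos: [0.5113, -0.1957, 0.1349]
tool_rot: [180.0, -0.2, 154.9]
force: [0.7, 0.8, -4.2]
finger_gap: 0.199
```

```bash
python3 -c "
from tilt import *
plan([.513,-.196,.120],155)
s=r.camera('side');crop(s,300,210,440,360,5,'pics/s9.png')
p=r.read_state()['ee_pos']
tab(p+[0,0,.0137],np.array([.4226,.9063,0]),np.array([.906,-.423,0]),300,210,5,(80,90,100),(10,20,30))
"
```

```text
t 8.1 tcp [ 0.5113 -0.1957  0.1349] rot [180.   -0.2 154.9] gap 0.199 F [ 0.7  0.8 -4.2] M [0.04 0.07 0.05] J7 102.0
shift cm [-0.17  0.05  1.49] turn -0.001
10 80 [(375, 279), (508, 299), (367, 298), (323, 403), (300, 457)] mouth [ 0.529 -0.179  0.023]
10 90 [(375, 279), (508, 299), (367, 302), (324, 429), (302, 496)] mouth [ 0.519 -0.199  0.021]
10 100 [(375, 279), (508, 299), (368, 305), (327, 452), (306, 530)] mouth [ 0.51  -0.218  0.023]
20 80 [(370, 289), (495, 326), (358, 307), (286, 405), (250, 456)] mouth [ 0.509 -0.17   0.024]
20 90 [(370, 289), (495, 326), (358, 310), (287, 431), (250, 494)] mouth [ 0.499 -0.189  0.022]
20 100 [(370, 289), (495, 326), (358, 313), (290, 454), (254, 528)] mouth [ 0.491 -0.209  0.024]
30 80 [(364, 298), (476, 351), (347, 314), (250, 402), (200, 448)] mouth [ 0.489 -0.161  0.028]
30 90 [(364, 298), (476, 351), (347, 318), (250, 428), (199, 487)] mouth [ 0.479 -0.18   0.026]
30 100 [(364, 298), (476, 351), (347, 321), (253, 451), (203, 521)] mouth [ 0.471 -0.2    0.028]
```

View pics/s9.png

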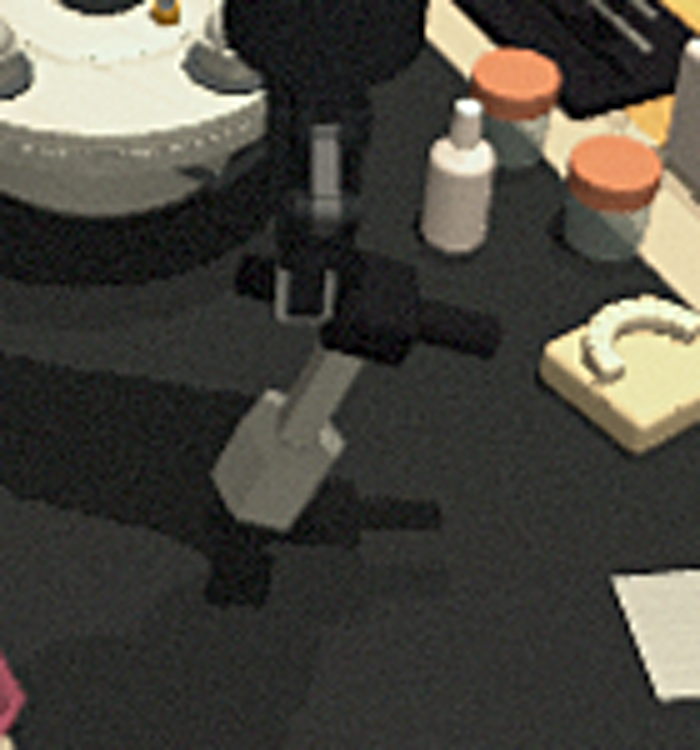

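Emit:
move_arm(moves=[[0.15,[0,0,0.7],0],[0.15,[0,0,1.2],0],[0.15,[0,0,1.6],0],[0.15,[0.3,0,1.8],0],[0.15,[0.6,0,1.8],0]])

```text
time: 8.57
ee_pos: [0.5129, -0.1978, 0.1236]
tool_rot: [-180.0, 1.0, 154.9]
force: [-1.4, -1.9, 32.2]
finger_gap: 0.199
```

```bash
python3 -c "
from tilt import *
plan([.513,-.196,.120],155)
s=r.camera('side');crop(s,300,210,440,360,5,'pics/s10.png')
p=r.read_state()['ee_pos']
tab(p+[0,0,.0137],np.array([.4226,.9063,0]),np.array([.906,-.423,0]),300,210,5,(80,90,100),(10,15,20,))
"
```

```text
t 8.57 tcp [ 0.5129 -0.1978  0.1236] rot [-180.     1.   154.9] gap 0.199 F [-1.4 -1.9 32.2] M [-0.72  0.05 -0.04] J7 103.0
shift cm [0.07 0.17 0.36] turn -0.001
10 80 [(376, 305), (509, 325), (368, 323), (324, 426), (302, 479)] mouth [ 0.529 -0.181  0.012]
10 90 [(376, 305), (509, 325), (369, 327), (326, 453), (304, 518)] mouth [ 0.52  -0.201  0.01 ]
10 100 [(376, 305), (509, 325), (369, 330), (329, 476), (308, 553)] mouth [ 0.511 -0.22   0.012]
15 80 [(374, 310), (503, 338), (364, 328), (306, 428), (277, 479)] mouth [ 0.519 -0.177  0.011]
15 90 [(374, 310), (503, 338), (364, 331), (307, 454), (278, 518)] mouth [ 0.51  -0.196  0.009]
15 100 [(374, 310), (503, 338), (365, 335), (311, 477), (282, 553)] mouth [ 0.501 -0.216  0.011]
20 80 [(372, 315), (495, 351), (359, 332), (288, 428), (252, 478)] mouth [ 0.509 -0.172  0.012]
20 90 [(372, 315), (495, 351), (359, 335), (289, 455), (252, 517)] mouth [ 0.499 -0.191  0.01 ]
20 100 [(372, 315), (495, 351), (360, 339), (292, 478), (256, 551)] mouth [ 0.491 -0.211  0.012]
```

View pics/s10.png

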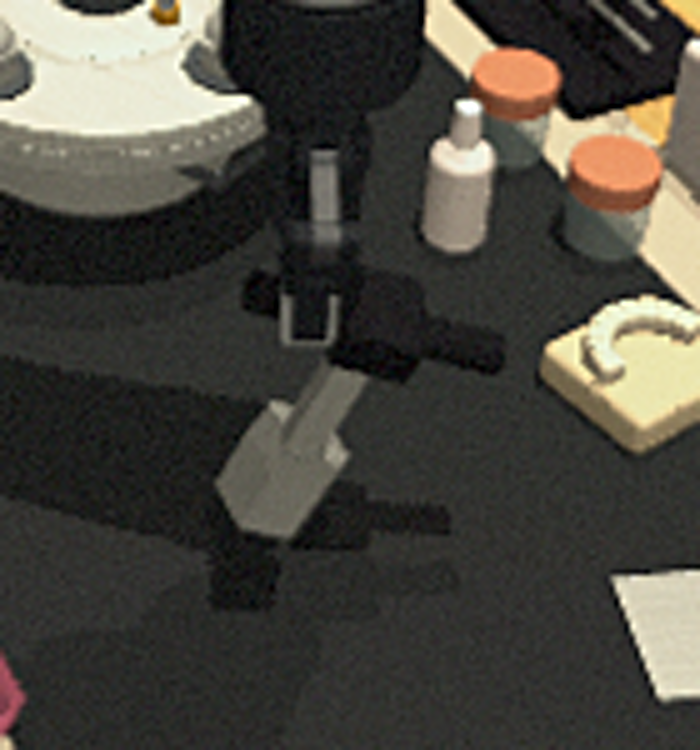

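Emit:
move_arm(moves=[[0.15,[0.3,0,-0.4],0],[0.15,[0.8,0,-0.35],0],[0.15,[1.4,0,-0.25],0],[0.15,[2,0,-0.1],0],[0.15,[2.6,0,0],0],[0.15,[3,0,0.1],0]])

```text
time: 9.12
ee_pos: [0.4809, -0.1806, 0.1182]
tool_rot: [179.9, 0.2, 155.0]
force: [-1.2, -0.2, 12.1]
finger_gap: 0.198
```

```bash
python3 -c "
from tilt import *
plan([.513,-.196,.120],155)
s=r.camera('side');crop(s,300,210,440,360,5,'pics/s11.png')
p=r.read_state()['ee_pos']
tab(p+[0,0,.0137],np.array([.4226,.9063,0]),np.array([.906,-.423,0]),300,210,5,(80,90,100),(0,5,10,15,20,))
"
```

```text
t 9.12 tcp [ 0.4809 -0.1806  0.1182] rot [179.9   0.2 155. ] gap 0.198 F [-1.2 -0.2 12.1] M [-0.03  0.03 -0.04] J7 103.0
shift cm [-3.56 -0.05 -0.18] turn 0.001
0 80 [(286, 301), (423, 303), (284, 320), (273, 425), (268, 479)] mouth [ 0.517 -0.173  0.009]
0 90 [(286, 301), (423, 303), (284, 323), (275, 451), (270, 518)] mouth [ 0.507 -0.193  0.008]
0 100 [(286, 301), (423, 303), (284, 327), (277, 474), (273, 552)] mouth [ 0.498 -0.212  0.009]
5 80 [(285, 306), (421, 317), (281, 324), (256, 429), (243, 482)] mouth [ 0.507 -0.169  0.007]
5 90 [(285, 306), (421, 317), (281, 328), (257, 455), (244, 521)] mouth [ 0.498 -0.188  0.005]
5 100 [(285, 306), (421, 317), (281, 331), (259, 478), (247, 555)] mouth [ 0.489 -0.208  0.007]
10 80 [(284, 311), (417, 330), (277, 329), (238, 431), (218, 484)] mouth [ 0.497 -0.164  0.006]
10 90 [(284, 311), (417, 330), (277, 333), (239, 458), (218, 523)] mouth [ 0.488 -0.184  0.004]
10 100 [(284, 311), (417, 330), (278, 336), (241, 481), (221, 557)] mouth [ 0.479 -0.203  0.006]
15 80 [(282, 316), (411, 344), (273, 333), (220, 433), (193, 484)] mouth [ 0.487 -0.16   0.006]
15 90 [(282, 316), (411, 344), (273, 337), (220, 459), (193, 523)] mouth [ 0.477 -0.179  0.004]
15 100 [(282, 316), (411, 344), (273, 340), (222, 482), (195, 557)] mouth [ 0.469 -0.199  0.006]
20 80 [(280, 320), (404, 357), (268, 337), (202, 433), (168, 483)] mouth [ 0.477 -0.155  0.006]
20 90 [(280, 320), (404, 357), (268, 341), (202, 460), (167, 521)] mouth [ 0.467 -0.174  0.005]
20 100 [(280, 320), (404, 357), (269, 344), (204, 482), (169, 556)] mouth [ 0.459 -0.194  0.006]
```

View pics/s11.png

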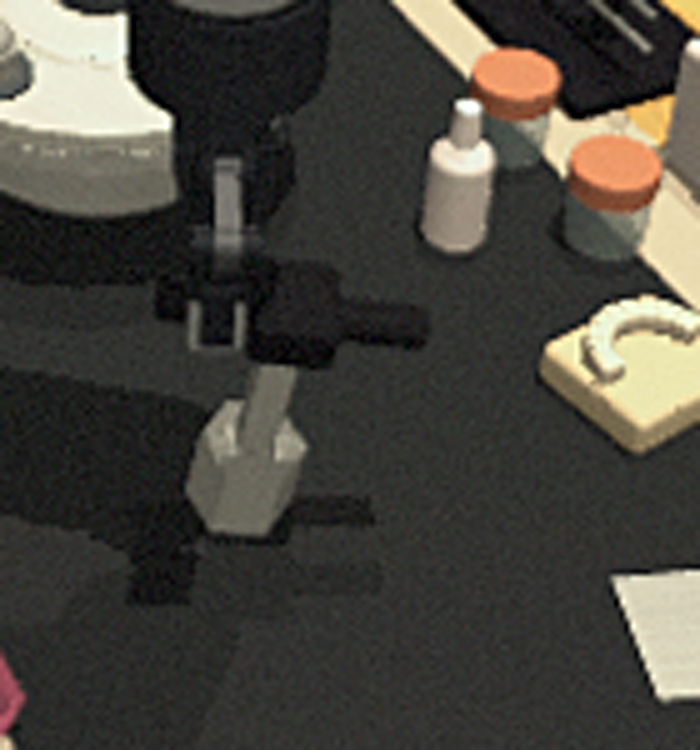

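Emit:
move_arm(moves=[[0.15,[0.5,0,0.1],0],[0.15,[1,0,0.3],0],[0.15,[1.4,0,0.5],0],[0.15,[1.6,0,0.5],0]])

```text
time: 9.5
ee_pos: [0.4656, -0.173, 0.1125]
tool_rot: [179.9, 0.1, 155.0]
force: [0.8, 0.7, 6.2]
finger_gap: 0.198
```

```bash
python3 -c "
from tilt import *
plan([.513,-.196,.120],155)
s=r.camera('side');crop(s,280,210,420,360,5,'pics/s12.png')
"
```

```text
t 9.5 tcp [ 0.4656 -0.173   0.1125] rot [1.799e+02 1.000e-01 1.550e+02] gap 0.198 F [0.8 0.7 6.2] M [ 0.08 -0.28 -0.05] J7 104.0
shift cm [-5.27 -0.08 -0.75] turn 0.001
```

View pics/s12.png

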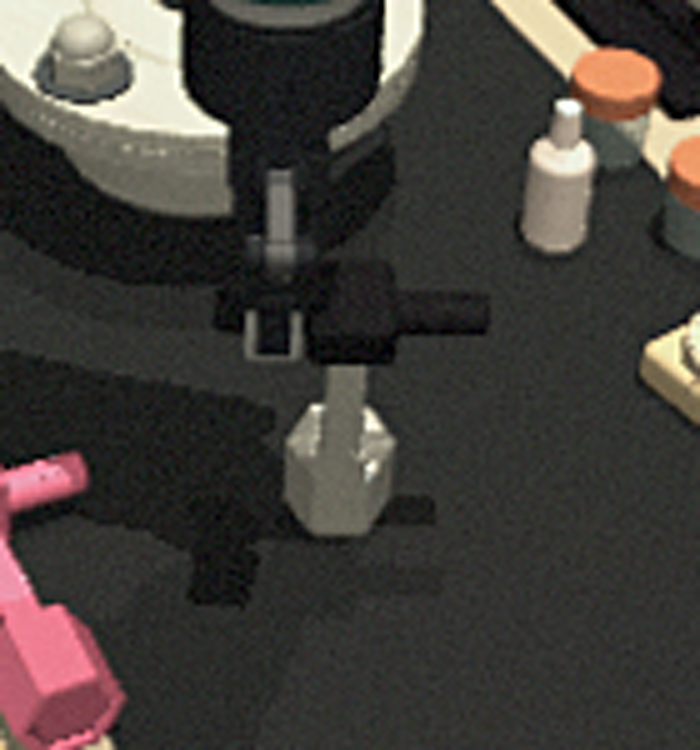

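Emit:
move_arm(moves=[[0.2,[0,0,0],0],[0.25,[0,0,-0.1],0],[0.35,[0,0,-0.2],0],[0.5,[0,0,-0.2],0],[0.5,[0,0,-0.2],0],[0.5,[0,0,-1],0],[0.5,[0,0,-2.5],0],[0.6,[0,0,-5],0],[0.8,[0,0,-8],0],[1,[0,0,-8],0]])

```text
time: 10.38
ee_pos: [0.4683, -0.176, 0.1963]
tool_rot: [180.0, 0.5, 154.9]
force: [0.9, -0.2, 0.2]
finger_gap: 0.861
```

```bash
python3 -c "
from tilt import *
plan([.513,-.196,.120],155)
s=r.camera('side');crop(s,280,200,420,320,5,'pics/s13.png')
s=r.camera('top');crop(s,320,200,420,300,6,'pics/t13.png')
"
```

```text
t 10.38 tcp [ 0.4683 -0.176   0.1963] rot [180.    0.5 154.9] gap 0.861 F [ 0.9 -0.2  0.2] M [-0.09 -0.05  0.02] J7 100.0
shift cm [-4.9   0.09  7.63] turn -0.001
```

View pics/s13.png

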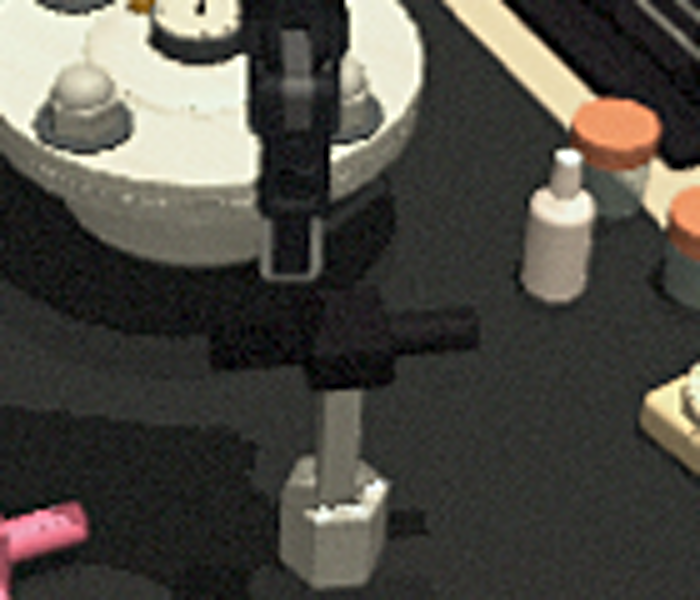

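View pics/t13.png

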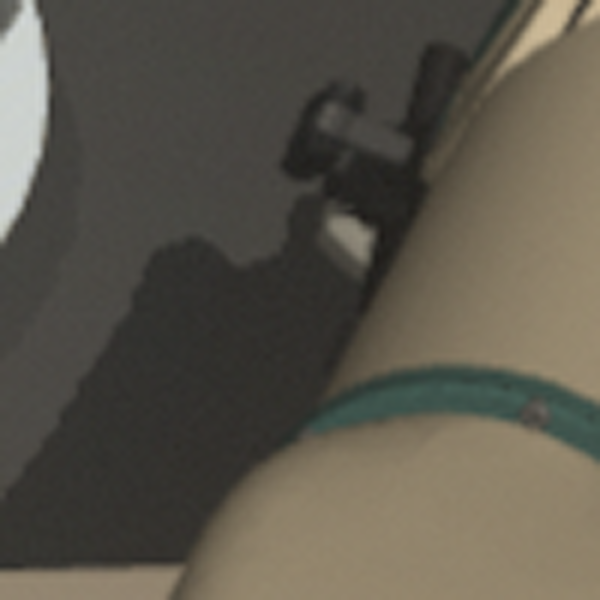

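```bash
python3 -c "
from h import *
a=onz('side',280+213/5,200+345/5,.124);b=onz('side',280+477/5,200+327/5,.124)
print(a,b,(a+b)/2,np.linalg.norm(a-b),np.degrees(np.arctan2(*(b-a)[1::-1])))
# mouth bottom outline: lowest pt (345,585) left corner(282,545) right (378,565)?
for u,v in((315,587),(358,583),(282,545),(385,530)): print(onz('side',280+u/5,200+v/5,0))
for u,v in((350,315),): print('blk top',onz('side',280+u/5,200+v/5,.136))
"
```

```text
[ 0.44945296 -0.15362559  0.124     ] [ 0.55316165 -0.18749126  0.124     ] [ 0.50130731 -0.17055843  0.124     ] 0.10909800826674627 -18.08424359451596
[ 0.48433678 -0.18693649  0.        ]
[ 0.50237534 -0.1924216   0.        ]
[ 0.48239133 -0.15868218  0.        ]
[ 5.28094230e-01 -1.69032003e-01  1.11022302e-16]
blk top [ 0.50198795 -0.1718678   0.136     ]
```

```bash
python3 -c "
from h import *
plan([.501,-.1706,.103],162)
"
```

```text
t 10.48 tcp [ 0.4663 -0.1746  0.1929] rot [180.    0.2 155. ] gap 0.997 F [ 0.2 -0.2 -0.7] M [ 0.    0.01 -0.02] J7 100.0
shift cm [-2.98  1.83  8.99] turn -0.123
```

Emit:
move_arm(moves=[[1,[-1.5,1,0],-0.06],[1,[-3,1.8,1],-0.123],[1,[-3,1.8,2],-0.123],[1,[-3,1.8,4],-0.123],[1,[-3,1.8,6.5],-0.123],[1,[-3,1.8,8.5],-0.123],[1,[-3,1.8,9],-0.123],[0.6,[-3,1.8,9],-0.123],[0.5,[-3,1.8,9],-0.123],[0.4,[-3,1.8,9],-0.123],[0.3,[-3,1.8,9],-0.123],[0.3,[-3,1.8,9],-0.123]], squeeze=70)

```text
time: 11.48
ee_pos: [0.501, -0.1712, 0.1029]
tool_rot: [-180.0, 0.1, 162.0]
force: [-1.2, -0.8, 4.0]
finger_gap: 0.46
```

```bash
python3 -c "
from h import *
plan([.501,-.1706,.103],162)
s=r.camera('side');crop(s,280,180,420,320,5,'pics/s14.png')
"
```

```text
t 11.48 tcp [ 0.501  -0.1712  0.1029] rot [-1.80e+02  1.00e-01  1.62e+02] gap 0.46 F [-1.2 -0.8  4. ] M [-0.06  0.19  0.05] J7 107.0
shift cm [ 0.02  0.05 -0.01] turn 0.0
```

View pics/s14.png

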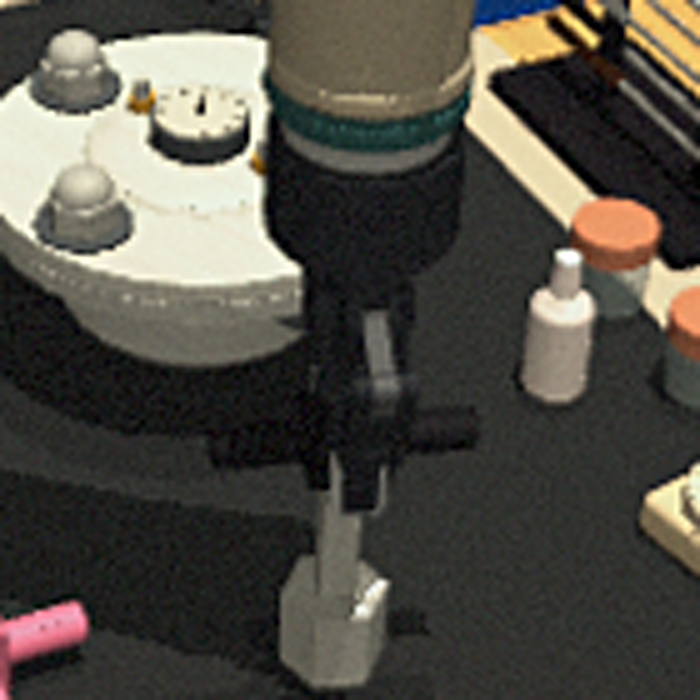

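```bash
python3 -c "
from h import *
for dx in(-.004,-.002,0,.002):
  d=dx*np.array([-.951,.309])  # tool x
  o=[]
  for z in(0,.04,.05,.1):
    q=proj('side',(.501+d[0],-.1712+d[1],z)); o.append((round((q[0]-280)*5),round((q[1]-180)*5)))
  print(dx,o)
s=cv2.imread('pics/s14.png'); g=cv2.cvtColor(s,cv2.COLOR_BGR2GRAY)
for v in(520,535,550,565,600,620,640,655): 
  x=np.where(g[v,250:420]>85)[0]+250; print(v,x.min(),x.max(),(x.min()+x.max())/2)
"
```

```text
-0.004 [(342, 651), (346, 585), (347, 568), (353, 480)]
-0.002 [(337, 651), (341, 585), (342, 568), (348, 481)]
0 [(333, 651), (337, 586), (338, 569), (343, 481)]
0.002 [(328, 652), (332, 586), (333, 569), (338, 481)]
520 325 360 342.5
535 323 358 340.5
550 321 357 339.0
565 297 367 332.0
600 282 384 333.0
620 282 382 332.0
640 282 379 330.5
655 281 375 328.0
```

```bash
python3 -c "
from h import *
s=cv2.imread('pics/side0.png'); g=cv2.cvtColor(s,cv2.COLOR_BGR2GRAY)
m=np.zeros_like(g); m[180:250,270:370]=(g[180:250,270:370]>165)
cn=max(cv2.findContours(m,cv2.RETR_EXTERNAL,cv2.CHAIN_APPROX_NONE)[0],key=cv2.contourArea)
h=cv2.convexHull(cn)[:,0]
pts=np.array([onz('side',*p,0.1)[:2] for p in h])
A=np.c_[2*pts,np.ones(len(pts))]
for i in range(3):
  c=np.linalg.lstsq(A,(pts**2).sum(1),rcond=None)[0]; R=np.sqrt(c[2]+c[0]**2+c[1]**2); res=np.hypot(*(pts-c[:2]).T)-R; k=abs(res)<.003; pts=pts[k];A=A[k]
print(c[:2],R,len(pts),res.std())
plan([.5125,.1516,.25],200)
"
```

```text
[0.54805505 0.07549187] 0.10897268779388344 31 0.0005018257120998121
t 11.53 tcp [ 0.5011 -0.1712  0.1029] rot [-1.80e+02  1.00e-01  1.62e+02] gap 0.463 F [-0.8 -0.7  4.9] M [-0.09  0.19 -0.01] J7 107.0
shift cm [  8.88  31.05 -14.71] turn -0.663
```

```bash
python3 -c "
from h import *
t=cv2.imread('pics/top0.png'); s=cv2.imread('pics/side0.png')
o=[]
C=np.array([.5478,.0754])
for im,n in((t,'top'),(s,'side')):
  row=[]
  for a in(24.7,114.7,204.7,294.7):
    X=[C[0]+.084*np.cos(np.radians(a)),C[1]+.084*np.sin(np.radians(a)),.115]
    u,v=proj(n,X); 
    M=np.float32([[1,0,-(u-12)],[0,1,-(v-12)]]); p=cv2.warpAffine(im,M,(24,24),flags=cv2.INTER_CUBIC)
    p=cv2.resize(p,(195,195),interpolation=cv2.INTER_CUBIC); p=cv2.convertScaleAbs(p,alpha=1.5,beta=-60); row.append(p); print(n,a,u,v)
  o.append(np.hstack(row))
cv2.imwrite('pics/nuts.png',np.vstack(o))
"
```

```text
top 24.7 264.4782898047434 181.04577340058788
top 114.7 247.2429956360984 228.8180820254032
top 204.7 296.1958495639776 245.31405771754962
top 294.7 312.8333329457519 197.1813648126628
side 24.7 340.97905687893103 190.9251087208527
side 114.7 294.3945916283124 192.45326408247752
side 204.7 296.17883106680836 219.5236931368732
side 294.7 346.55451737730704 217.70203626371645
```

View pics/nuts.png

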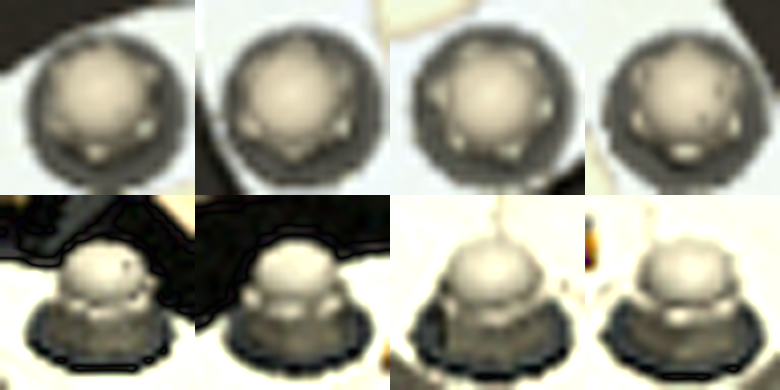

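```bash
python3 -c "
from h import *
ims={n:cv2.cvtColor(cv2.imread(f'pics/{n}0.png'),cv2.COLOR_BGR2GRAY).astype(np.float32) for n in('top','side')}
C=np.array([.5478,.0754])
ph=np.arange(0,360,3)
for a in(24.7,114.7,204.7,294.7):
  N=C+.084*np.array([np.cos(np.radians(a)),np.sin(np.radians(a))])
  for n in('top','side'):
   for rr,z in((.0163,.1175),(.0168,.117),(.0155,.1185)):
    uv=np.array([proj(n,(N[0]+rr*np.cos(np.radians(p)),N[1]+rr*np.sin(np.radians(p)),z)) for p in ph],np.float32)
    I=cv2.remap(ims[n],uv[:,0].reshape(1,-1),uv[:,1].reshape(1,-1),cv2.INTER_CUBIC)[0]
    cam=P[n]['T'][:2,3]-N; ca=np.degrees(np.arctan2(cam[1],cam[0]))
    w=np.cos(np.radians(ph-ca)); w=np.clip(w+.3,0,None)
    # remove low harmonics by weighted LSQ with harmonics 0..3 and 6
    B=[np.ones_like(ph,dtype=float)]
    for k in(1,2,3,6): B+= [np.cos(np.radians(k*ph)),np.sin(np.radians(k*ph))]
    B=np.array(B).T; W=np.sqrt(w)[:,None]
    c=np.linalg.lstsq(B*W,I*W[:,0],rcond=None)[0]
    print(a,n,rr,'corner phase',(np.degrees(np.arctan2(c[-1],c[-2]))/6%60).round(1),'amp',np.hypot(c[-1],c[-2]).round(1))
"
```

```text
24.7 top 0.0163 corner phase 56.9 amp 27.1
24.7 top 0.0168 corner phase 57.1 amp 23.1
24.7 top 0.0155 corner phase 56.8 amp 28.6
24.7 side 0.0163 corner phase 55.1 amp 15.9
24.7 side 0.0168 corner phase 54.6 amp 11.5
24.7 side 0.0155 corner phase 53.2 amp 17.2
114.7 top 0.0163 corner phase 57.8 amp 22.2
114.7 top 0.0168 corner phase 57.1 amp 17.3
114.7 top 0.0155 corner phase 58.8 amp 25.5
114.7 side 0.0163 corner phase 51.9 amp 17.5
114.7 side 0.0168 corner phase 48.4 amp 9.7
114.7 side 0.0155 corner phase 55.4 amp 32.6
204.7 top 0.0163 corner phase 20.5 amp 26.5
204.7 top 0.0168 corner phase 21.0 amp 20.6
204.7 top 0.0155 corner phase 20.0 amp 30.6
204.7 side 0.0163 corner phase 21.3 amp 12.3
204.7 side 0.0168 corner phase 28.4 amp 10.1
204.7 side 0.0155 corner phase 16.1 amp 20.5
294.7 top 0.0163 corner phase 57.6 amp 31.5
294.7 top 0.0168 corner phase 57.5 amp 25.0
294.7 top 0.0155 corner phase 57.8 amp 35.4
294.7 side 0.0163 corner phase 50.1 amp 16.8
294.7 side 0.0168 corner phase 44.5 amp 11.6
294.7 side 0.0155 corner phase 55.0 amp 30.8
```

Emit:
move_arm(moves=[[0.3,[0,0,-3],0],[0.3,[0,0,-7],0],[0.3,[0,1,-11],-0.05],[0.3,[-0.5,3,-14.5],-0.1],[0.3,[-1,6,-15],-0.15],[0.3,[-1.5,10,-15],-0.2],[0.3,[-2,14,-15],-0.26],[0.3,[-2.5,18,-15],-0.26],[0.3,[-3,22,-15],-0.26],[0.3,[-3,26,-15],-0.26],[0.3,[-3,29,-15],-0.26],[0.3,[-3,30.6,-15],-0.26]])

```text
time: 12.53
ee_pos: [0.623, 0.1179, 0.2505]
tool_rot: [179.8, -0.1, 177.3]
force: [-0.4, 1.1, -3.4]
finger_gap: 0.458
```

```bash
python3 -c "
from h import *
plan([.6241,.1105,.24],177)
"
```

```text
t 12.53 tcp [0.623  0.1179 0.2505] rot [ 1.798e+02 -1.000e-01  1.773e+02] gap 0.458 F [-0.4  1.1 -3.4] M [0.07 0.01 0.03] J7 85.0
shift cm [-0.14 -0.74  1.05] turn 0.005
```

Emit:
move_arm(moves=[[0.3,[0,0,0.2],0],[0.3,[0,0,0.5],0]])

```text
time: 12.7
ee_pos: [0.6227, 0.1118, 0.2459]
tool_rot: [-179.9, -0.1, 177.0]
force: [-0.9, -1.5, -5.8]
finger_gap: 0.459
```

```bash
python3 -c "
from h import *
plan([.6241,.1105,.24],177)
"
```

```text
t 12.7 tcp [0.6227 0.1118 0.2459] rot [-1.799e+02 -1.000e-01  1.770e+02] gap 0.459 F [-0.9 -1.5 -5.8] M [-0.11  0.02  0.01] J7 85.0
shift cm [-0.15 -0.12  0.59] turn 0.001
```

Emit:
move_arm(moves=[[0.3,[-0.15,-0.12,0.5],0],[0.3,[-0.15,-0.12,1],0],[0.3,[-0.15,-0.12,1.7],0],[0.3,[-0.15,-0.12,2.4],0],[0.3,[-0.15,-0.12,3],0],[0.3,[-0.15,-0.12,3.5],0],[0.3,[-0.15,-0.12,4],0],[0.3,[-0.15,-0.12,4.1],0]])

```text
time: 13.37
ee_pos: [0.6253, 0.11, 0.2055]
tool_rot: [180.0, 0.1, 176.9]
force: [0.6, 0.4, 3.0]
finger_gap: 0.461
```

```bash
python3 -c "
from h import *
plan([.6241,.1105,.205],177)
"
```

```text
t 13.37 tcp [0.6253 0.11   0.2055] rot [1.800e+02 1.000e-01 1.769e+02] gap 0.461 F [0.6 0.4 3. ] M [ 0.29 -0.18 -0.01] J7 86.0
shift cm [0.13 0.05 0.05] turn -0.002
```

Emit:
move_arm(moves=[[0.3,[0.05,0,0],0.06],[0.3,[0.05,0,0],0.12],[0.3,[0.05,0,0],0.18],[0.3,[0.05,0,0],0.24]])

```text
time: 13.7
ee_pos: [0.6253, 0.1104, 0.2056]
tool_rot: [179.9, 0.1, 163.0]
force: [3.5, 1.9, -4.9]
finger_gap: 0.457
```

```bash
python3 -c "
from h import *
plan([.6241,.1105,.205],177)
"
```

```text
t 13.7 tcp [0.6253 0.1104 0.2056] rot [1.799e+02 1.000e-01 1.630e+02] gap 0.457 F [ 3.5  1.9 -4.9] M [ 0.48 -0.97  0.04] J7 74.0
shift cm [ 0.11 -0.03  0.06] turn -0.244
```

Emit:
move_arm(moves=[[0.3,[0,0,0],0.06],[0.3,[0,0,0],0.12]])

```text
time: 13.87
ee_pos: [0.6254, 0.1103, 0.2056]
tool_rot: [179.9, 0.1, 156.2]
force: [2.6, 0.4, -4.2]
finger_gap: 0.456
```

```bash
python3 -c "
from h import *
plan([.6241,.1105,.205],177)
"
```

```text
t 13.87 tcp [0.6254 0.1103 0.2056] rot [1.799e+02 1.000e-01 1.562e+02] gap 0.456 F [ 2.6  0.4 -4.2] M [ 0.3  -0.89  0.22] J7 69.0
shift cm [ 0.12 -0.04  0.06] turn -0.363
```

Emit:
move_arm(moves=[[0.3,[0,0,0],0.07],[0.3,[0,0,0],0.14],[0.3,[0,0,0],0.21],[0.3,[0,0,0],0.28],[0.3,[0,0,0],0.35],[0.3,[0,0,0],0.41],[0.3,[0,0,0],0.44],[0.3,[0,0,0],0.44]])

```text
time: 14.53
ee_pos: [0.6253, 0.1097, 0.2057]
tool_rot: [179.9, 0.1, 131.1]
force: [3.2, 0.0, -4.5]
finger_gap: 0.452
```

```bash
python3 -c "
from h import *
plan([.6241,.1105,.205],177)
"
```

```text
t 14.53 tcp [0.6253 0.1097 0.2057] rot [1.799e+02 1.000e-01 1.311e+02] gap 0.452 F [ 3.2  0.  -4.5] M [ 0.04 -1.17  0.09] J7 49.0
shift cm [ 0.14 -0.03  0.07] turn -0.801
```

Emit:
move_arm(moves=[[0.3,[0,0,0],-0.07],[0.3,[0,0,0],-0.14],[0.3,[0,0,-1.5],-0.14],[0.3,[0,0,-3],-0.14],[0.3,[0,0,-4.3],-0.14],[0.3,[0,0,-4.3],-0.14]])

```text
time: 15.03
ee_pos: [0.6248, 0.1094, 0.2507]
tool_rot: [179.9, 0.1, 139.1]
force: [-0.3, 0.4, -4.1]
finger_gap: 0.458
```

```bash
python3 -c "
from h import *
plan([.4725,.0400,.248],138.5)
"
```

```text
t 15.03 tcp [0.6248 0.1094 0.2507] rot [1.799e+02 1.000e-01 1.391e+02] gap 0.458 F [-0.3  0.4 -4.1] M [-0.03 -0.1   0.  ] J7 54.0
shift cm [  6.97 -15.21   0.27] turn 0.011
```

Emit:
move_arm(moves=[[0.3,[1.2,-2.5,0],0],[0.3,[2.7,-6,0],0],[0.3,[4.2,-9.2,0],0],[0.3,[5.5,-12,0],0],[0.3,[6.4,-14,0.2],0],[0.3,[6.9,-15,0.5],0],[0.3,[6.97,-15.2,1],0],[0.3,[6.97,-15.2,1.3],0]])

```text
time: 15.7
ee_pos: [0.471, 0.0406, 0.2348]
tool_rot: [-180.0, -0.1, 139.1]
force: [-0.1, 0.8, -3.9]
finger_gap: 0.457
```

```bash
cat > phase.py <<'E'
from h import *
C=np.array([.5478,.0754]); ph=np.arange(0,360,3)
ANG=dict(A=24.7,B=114.7,C=204.7,D=294.7)
def phase(g,n,k):
    a=np.radians(ANG[k]); N=C+.084*np.array([np.cos(a),np.sin(a)]); o=[]
    for rr,z in((.0163,.1175),(.0168,.117),(.0155,.1185)):
        uv=np.array([proj(n,(N[0]+rr*np.cos(np.radians(p)),N[1]+rr*np.sin(np.radians(p)),z)) for p in ph],np.float32)
        I=cv2.remap(g.astype(np.float32),uv[:,0].reshape(1,-1),uv[:,1].reshape(1,-1),cv2.INTER_CUBIC)[0]
        cam=P[n]['T'][:2,3]-N; ca=np.degrees(np.arctan2(cam[1],cam[0])); w=np.clip(np.cos(np.radians(ph-ca))+.3,0,None)
        B=[np.ones(len(ph))]
        for h in(1,2,3,6): B+=[np.cos(np.radians(h*ph)),np.sin(np.radians(h*ph))]
        B=np.array(B).T; W=np.sqrt(w)[:,None]; c=np.linalg.lstsq(B*W,I*W[:,0],rcond=None)[0]
        o.append((float((np.degrees(np.arctan2(c[-1],c[-2]))/6%60).round(1)),float(np.hypot(c[-1],c[-2]).round(1))))
    return o
def look(tag,ks,box=(225,160,335,270)):
    for n in('top','side'):
        im=r.camera(n); cv2.imwrite(f'pics/{n}_{tag}.png',im)
        crop(im,*(box if n=='top' else (265,150,375,260)),5,f'pics/{n}_{tag}_c.png')
        g=cv2.cvtColor(im,cv2.COLOR_BGR2GRAY)
        for k in ks: print(n,k,phase(g,n,k))
E
python3 -c "
from phase import *
look('a','A')
plan([.4725,.0400,.205],138.5)
"
```

```text
top A [(55.6, 28.9), (54.8, 31.1), (57.2, 25.0)]
side A [(24.3, 27.1), (26.2, 19.5), (23.3, 33.5)]
t 15.8 tcp [0.4725 0.0411 0.2348] rot [-180.    -0.   139.2] gap 0.456 F [ 0.1  0.4 -4. ] M [ 0.01 -0.   -0.01] J7 59.0
shift cm [-0.08 -0.08  2.98] turn 0.011
```

View pics/top_a_c.png

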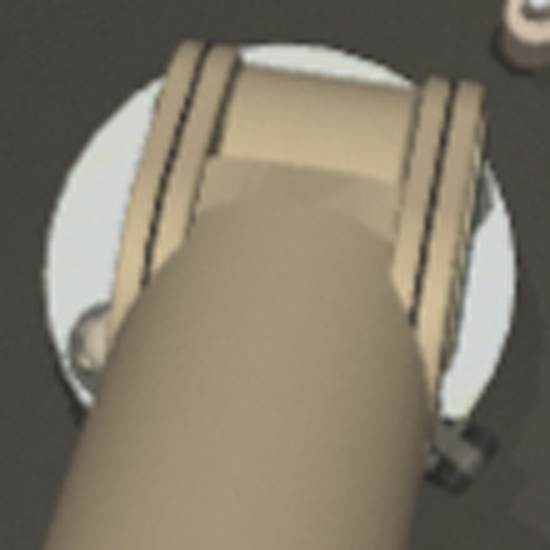

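View pics/side_a_c.png

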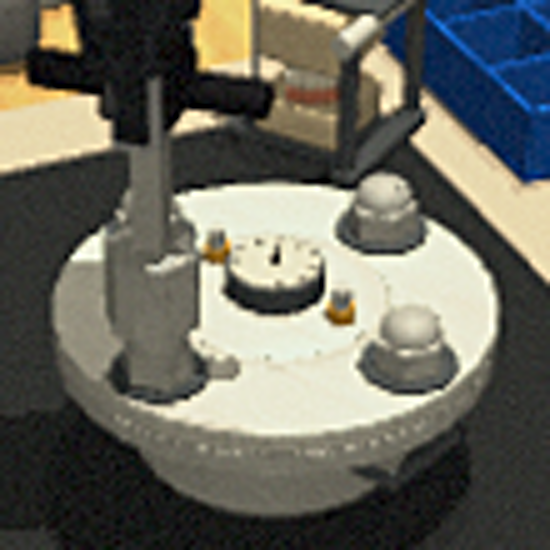

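Emit:
move_arm(moves=[[0.3,[-0.08,0,0.5],0.01],[0.3,[-0.08,0,1],0.01],[0.3,[-0.08,0,1.6],0.01],[0.3,[-0.08,0,2.2],0.01],[0.3,[-0.08,0,2.7],0.01],[0.3,[-0.08,0,3],0.01],[0.3,[-0.08,0,3],0.01]])

```text
time: 16.38
ee_pos: [0.4728, 0.0397, 0.2055]
tool_rot: [-180.0, 0.0, 138.5]
force: [-0.8, -0.5, -4.0]
finger_gap: 0.46
```

```bash
python3 -c "
from h import *
plan([.4725,.0400,.205],138.5)
"
```

```text
t 16.38 tcp [0.4728 0.0397 0.2055] rot [-180.     0.   138.5] gap 0.46 F [-0.8 -0.5 -4. ] M [-0.03 -0.01 -0.01] J7 61.0
shift cm [ 0.04 -0.    0.05] turn 0.0
```

Emit:
move_arm(moves=[[0.3,[0,0,0],0.07],[0.3,[0,0,0],0.13],[0.3,[0,0,0],0.17]])

```text
time: 16.63
ee_pos: [0.473, 0.0396, 0.2055]
tool_rot: [180.0, 0.1, 128.6]
force: [0.4, -1.3, -3.7]
finger_gap: 0.459
```

```bash
python3 -c "
from h import *
plan([.4725,.0400,.205],138.5)
"
```

```text
t 16.63 tcp [0.473  0.0396 0.2055] rot [1.800e+02 1.000e-01 1.286e+02] gap 0.459 F [ 0.4 -1.3 -3.7] M [-0.52 -0.05 -0.  ] J7 53.0
shift cm [ 0.06 -0.02  0.05] turn -0.172
```

Emit:
move_arm(moves=[[0.3,[0,0,0],0.05]])

```text
time: 16.72
ee_pos: [0.473, 0.0395, 0.2055]
tool_rot: [-180.0, 0.1, 125.8]
force: [1.0, -1.9, -3.7]
finger_gap: 0.458
```

```bash
python3 -c "
from h import *
plan([.4725,.0400,.205],138.5)
"
```

```text
t 16.72 tcp [0.473  0.0395 0.2055] rot [-1.800e+02  1.000e-01  1.258e+02] gap 0.458 F [ 1.  -1.9 -3.7] M [-0.44 -0.    0.16] J7 51.0
shift cm [ 0.07 -0.01  0.05] turn -0.221
```

Emit:
move_arm(moves=[[0.3,[0,0,0],0.05]])

```text
time: 16.8
ee_pos: [0.4729, 0.0394, 0.2055]
tool_rot: [-180.0, 0.1, 123.0]
force: [0.3, -1.6, -3.9]
finger_gap: 0.458
```

```bash
python3 -c "
from h import *
plan([.4725,.0400,.205],138.5)
"
```

```text
t 16.8 tcp [0.4729 0.0394 0.2055] rot [-1.80e+02  1.00e-01  1.23e+02] gap 0.458 F [ 0.3 -1.6 -3.9] M [-0.57 -0.04  0.17] J7 49.0
shift cm [ 0.07 -0.    0.05] turn -0.271
```

Emit:
move_arm(moves=[[0.3,[0,0,0],0.08],[0.3,[0,0,0],0.16],[0.3,[0,0,0],0.24],[0.3,[0,0,0],0.32],[0.3,[0,0,0],0.4],[0.3,[0,0,0],0.45],[0.3,[0,0,0],0.45],[0.3,[0,0,0],0.38],[0.3,[0,0,0],0.31],[0.3,[0,0,-1.5],0.31],[0.3,[0,0,-3],0.31],[0.3,[0,0,-4.3],0.31]])

```text
time: 17.8
ee_pos: [0.4728, 0.0403, 0.2491]
tool_rot: [180.0, -0.0, 105.4]
force: [0.4, -0.1, -3.9]
finger_gap: 0.456
```

```bash
python3 -c "
from h import *
plan([.5134,.1512,.248],175.5)
"
```

```text
t 17.8 tcp [0.4728 0.0403 0.2491] rot [180.   -0.  105.4] gap 0.456 F [ 0.4 -0.1 -3.9] M [-0.06  0.01 -0.03] J7 32.0
shift cm [9.62 6.86 0.11] turn -1.224
```

Emit:
move_arm(moves=[[0.3,[2,1.5,0],-0.05],[0.3,[4.3,3.1,0],-0.1],[0.3,[6.5,4.7,0],-0.15],[0.3,[8.3,6,0],-0.185],[0.3,[9.3,6.6,0.3],-0.185],[0.3,[9.6,6.86,0.8],-0.185],[0.3,[9.62,6.86,1.2],-0.185],[0.3,[9.62,6.86,1.3],-0.185]])

```text
time: 18.47
ee_pos: [0.5122, 0.1493, 0.2344]
tool_rot: [-179.8, 0.0, 115.8]
force: [0.2, -0.3, -4.0]
finger_gap: 0.458
```

```bash
python3 -c "
from phase import *
look('b','AC')
plan([.5134,.1512,.205],116)
"
```

```text
top A [(23.8, 25.2), (23.9, 20.8), (23.4, 27.8)]
top C [(50.5, 19.5), (50.4, 14.4), (50.4, 24.7)]
side A [(23.3, 26.4), (25.1, 18.7), (22.6, 33.4)]
side C [(52.0, 22.4), (49.2, 13.5), (52.8, 33.4)]
t 18.57 tcp [0.5127 0.149  0.2351] rot [-179.9    0.   115.7] gap 0.458 F [ 0.  -0.5 -4.2] M [-0.01 -0.01 -0.04] J7 30.0
shift cm [0.17 0.16 3.01] turn -0.005
```

View pics/side_b_c.png

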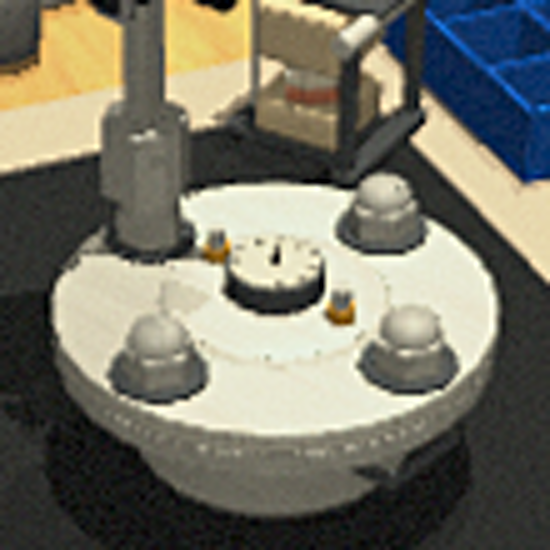

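Emit:
move_arm(moves=[[0.3,[0.1,0.1,0.5],0],[0.3,[0.15,0.15,1],0],[0.3,[0.15,0.15,1.6],0],[0.3,[0.15,0.15,2.2],0],[0.3,[0.15,0.15,2.7],0],[0.3,[0.15,0.15,3],0],[0.3,[0.15,0.15,3.05],0]])

```text
time: 19.15
ee_pos: [0.5139, 0.1518, 0.2054]
tool_rot: [-179.9, 0.0, 115.8]
force: [-3.6, -3.6, 8.8]
finger_gap: 0.458
```

```bash
python3 -c "
from h import *
plan([.5134,.1512,.205],116)
"
```

```text
t 19.15 tcp [0.5139 0.1518 0.2054] rot [-179.9    0.   115.8] gap 0.458 F [-3.6 -3.6  8.8] M [-0.92  0.98  0.05] J7 32.0
shift cm [-0.04 -0.07  0.04] turn -0.003
```

Emit:
move_arm(moves=[[0.3,[0,-0.08,0],0.06],[0.3,[0,-0.08,0],0.12],[0.3,[0,-0.08,0],0.16]])

```text
time: 19.4
ee_pos: [0.5139, 0.1512, 0.2055]
tool_rot: [180.0, 0.1, 106.6]
force: [-1.0, -3.9, 1.5]
finger_gap: 0.453
```

```bash
python3 -c "
from h import *
plan([.4725,.0400,.205],138.5)
"
```

```text
t 19.4 tcp [0.5139 0.1512 0.2055] rot [1.800e+02 1.000e-01 1.066e+02] gap 0.453 F [-1.  -3.9  1.5] M [-1.2   0.23  0.2 ] J7 24.0
shift cm [-9.48 -7.14  0.05] turn -0.558
```

Emit:
move_arm(moves=[[0.3,[0,0,0],0.04]])

```text
time: 19.48
ee_pos: [0.5138, 0.1511, 0.2056]
tool_rot: [180.0, 0.1, 104.3]
force: [-1.2, -4.4, 1.9]
finger_gap: 0.455
```

```bash
python3 -c "
from h import *
plan([.4725,.0400,.205],138.5)
"
```

```text
t 19.48 tcp [0.5138 0.1511 0.2056] rot [1.800e+02 1.000e-01 1.043e+02] gap 0.455 F [-1.2 -4.4  1.9] M [-1.27  0.27  0.21] J7 23.0
shift cm [-9.74 -6.75  0.06] turn -0.597
```

Emit:
move_arm(moves=[[0.3,[0,0,0],0.04]])

```text
time: 19.57
ee_pos: [0.5138, 0.151, 0.2055]
tool_rot: [180.0, 0.1, 102.0]
force: [-1.1, -4.7, 2.8]
finger_gap: 0.459
```

```bash
python3 -c "
from h import *
plan([.4725,.0400,.205],138.5)
"
```

```text
t 19.57 tcp [0.5138 0.151  0.2055] rot [1.80e+02 1.00e-01 1.02e+02] gap 0.459 F [-1.1 -4.7  2.8] M [-1.29  0.35  0.28] J7 21.0
shift cm [-10.    -6.35   0.05] turn -0.636
```

Emit:
move_arm(moves=[[0.3,[-0.08,0,0],0.08],[0.3,[-0.08,0,0],0.16],[0.3,[-0.08,0,0],0.24],[0.3,[-0.08,0,0],0.32],[0.3,[-0.08,0,0],0.4],[0.3,[-0.08,0,0],0.43],[0.3,[-0.08,0,0],0.43],[0.3,[-0.08,0,0],0.36],[0.3,[-0.08,0,0],0.29],[0.3,[-0.08,0,-1.5],0.29],[0.3,[-0.08,0,-3],0.29],[0.3,[-0.08,0,-4.3],0.29]])

```text
time: 20.57
ee_pos: [0.5137, 0.1528, 0.2483]
tool_rot: [-180.0, -0.1, 85.6]
force: [0.6, 0.5, -4.4]
finger_gap: 0.455
```

```bash
python3 -c "
from h import *
plan([.5838,-.0010,.248],115.5)
"
```

```text
t 20.57 tcp [0.5137 0.1528 0.2483] rot [-1.80e+02 -1.00e-01  8.56e+01] gap 0.455 F [ 0.6  0.5 -4.4] M [ 0.04 -0.03 -0.  ] J7 5.0
shift cm [-14.79   8.18   0.03] turn -0.522
```

Emit:
move_arm(moves=[[0.3,[-2,1,0],-0.08],[0.3,[-5,2.8,0],-0.18],[0.3,[-8.5,4.7,0],-0.28],[0.3,[-11.5,6.4,0],-0.38],[0.3,[-13.6,7.5,0],-0.47],[0.3,[-14.6,8.1,0.2],-0.52],[0.3,[-14.8,8.2,0.8],-0.52],[0.3,[-14.8,8.2,1.3],-0.52]])

```text
time: 21.23
ee_pos: [0.5838, -0.0019, 0.2341]
tool_rot: [180.0, -0.1, 115.2]
force: [-0.5, 0.7, -4.9]
finger_gap: 0.456
```

```bash
python3 -c "
from phase import *
look('d','ABC')
plan([.5838,-.0010,.205],115.5)
"
```

```text
top A [(53.1, 0.2), (51.5, 0.3), (39.5, 0.0)]
top B [(16.2, 0.4), (18.0, 0.6), (6.0, 0.1)]
top C [(51.5, 10.2), (50.3, 7.5), (51.6, 12.6)]
side A [(15.8, 9.7), (17.1, 3.8), (17.2, 14.8)]
side B [(35.7, 26.8), (36.5, 19.3), (35.2, 35.8)]
side C [(52.2, 27.8), (51.3, 16.8), (52.8, 39.2)]
t 21.33 tcp [5.824e-01 4.000e-04 2.332e-01] rot [-179.9   -0.2  115.4] gap 0.459 F [-0.   0.3 -4.6] M [ 0.04 -0.04  0.  ] J7 45.0
shift cm [-0.19  0.07  2.82] turn -0.002
```

View pics/side_d_c.png

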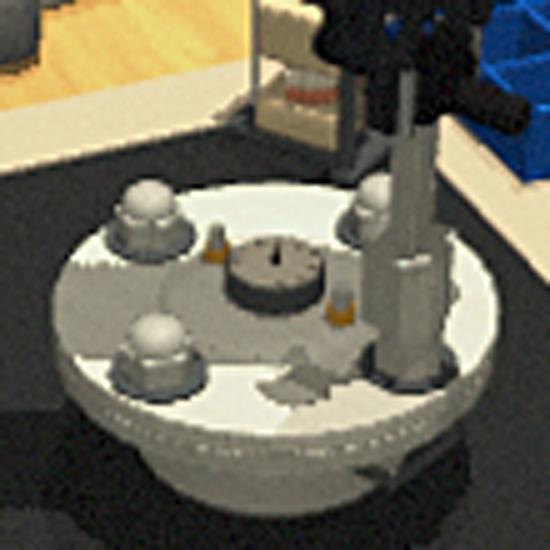

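View pics/top_d_c.png

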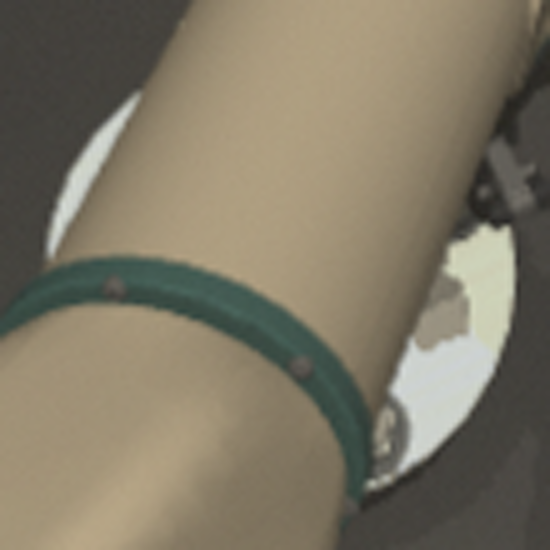

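Emit:
move_arm(moves=[[0.3,[-2,1,-0.5],0],[0.3,[-5,2,-1],0],[0.3,[-8.5,3,-1],0],[0.3,[-11.5,4,-1],0],[0.3,[-13,5,-1],0]])

```text
time: 21.75
ee_pos: [0.6858, -0.1006, 0.2448]
tool_rot: [-180.0, 0.2, 115.2]
force: [0.2, -0.3, -4.2]
finger_gap: 0.46
```

```bash
python3 -c "
from phase import *
look('e','ABCD')
plan([.5134,.1512,.248],85)
"
```

```text
top A [(13.1, 0.6), (16.4, 0.6), (12.5, 0.7)]
top B [(16.9, 0.7), (15.5, 0.8), (21.7, 0.5)]
top C [(51.1, 4.7), (51.7, 4.6), (50.0, 4.9)]
top D [(26.5, 0.7), (26.9, 0.6), (26.6, 0.9)]
side A [(23.7, 27.7), (25.7, 19.9), (22.8, 34.9)]
side B [(35.7, 26.7), (36.2, 19.6), (35.1, 34.9)]
side C [(50.3, 5.8), (43.9, 3.4), (53.4, 9.8)]
side D [(44.4, 5.1), (39.9, 4.3), (50.9, 6.2)]
t 21.85 tcp [ 0.6864 -0.0989  0.2441] rot [1.800e+02 1.000e-01 1.153e+02] gap 0.459 F [-0.8 -0.6 -4.6] M [-0.02  0.03 -0.01] J7 51.0
shift cm [30.   -4.96 -0.39] turn 0.528
```

View pics/top_e_c.png

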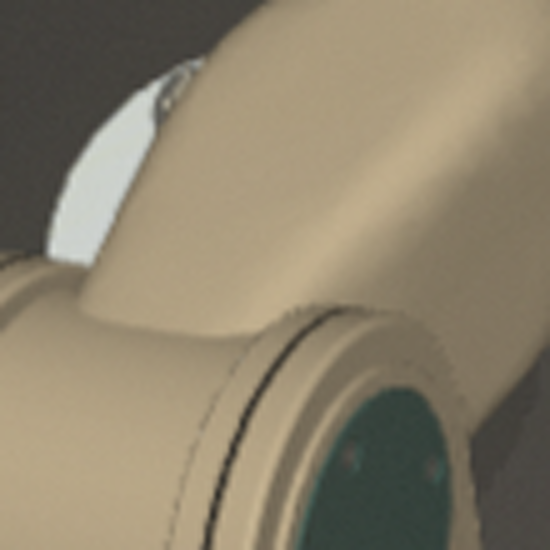

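Emit:
move_arm(moves=[[0.3,[0,-3,0],0],[0.3,[0,-7,0],0.1],[0.3,[1.5,-11,0],0.2],[0.3,[3,-15,0],0.3],[0.3,[4.5,-18,0],0.4],[0.3,[5.5,-19,0],0.45]])

```text
time: 22.35
ee_pos: [0.4823, -0.1281, 0.2446]
tool_rot: [-179.7, -0.2, 89.1]
force: [-0.2, 0.4, -3.7]
finger_gap: 0.462
```

```bash
python3 -c "
from phase import *
look('f','ABCD')
plan([.5134,.1512,.248],85)
"
```

```text
top A [(23.9, 25.1), (24.1, 20.7), (23.5, 27.6)]
top B [(31.0, 33.0), (31.1, 25.7), (31.0, 37.3)]
top C [(50.2, 22.9), (49.8, 17.2), (50.3, 28.7)]
top D [(57.6, 31.4), (57.6, 25.0), (57.7, 35.1)]
side A [(3.1, 15.4), (3.9, 16.9), (1.8, 8.9)]
side B [(35.4, 26.9), (35.7, 20.1), (35.4, 34.8)]
side C [(51.4, 28.4), (48.9, 17.8), (52.6, 39.9)]
side D [(49.8, 16.8), (43.9, 11.3), (54.7, 31.4)]
t 22.45 tcp [ 0.4857 -0.1261  0.2448] rot [-179.8   -0.3   89.5] gap 0.452 F [ 1.5  0.4 -4.6] M [ 0.   -0.13  0.04] J7 39.0
shift cm [27.75  2.54 -0.32] turn 0.079
```

View pics/top_f_c.png

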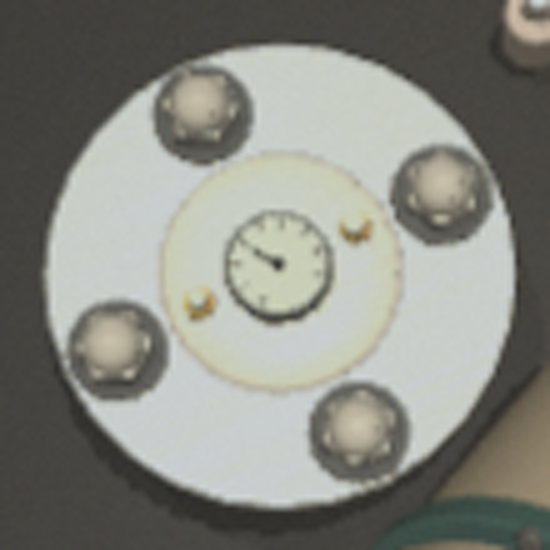

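```bash
python3 -c "
from h import *
plan([.5838,-.001,.238],115.5)
"
```

```text
t 22.45 tcp [ 0.4857 -0.1261  0.2448] rot [-179.8   -0.3   89.5] gap 0.452 F [ 1.5  0.4 -4.6] M [ 0.   -0.13  0.04] J7 39.0
shift cm [12.59  9.71  0.68] turn -0.453
```

Emit:
move_arm(moves=[[0.3,[2,1.5,0],-0.09],[0.3,[5,3.8,0],-0.2],[0.3,[8,6.1,0],-0.31],[0.3,[10.5,8,0],-0.4],[0.3,[12,9.2,0.2],-0.45],[0.3,[12.5,9.7,0.5],-0.453],[0.3,[12.6,9.7,0.7],-0.453],[0.3,[12.6,9.7,0.7],-0.453]])

```text
time: 23.12
ee_pos: [0.5865, -0.0037, 0.2371]
tool_rot: [-179.9, -0.0, 115.6]
force: [-0.7, -0.0, -4.4]
finger_gap: 0.456
```

```bash
python3 -c "
from h import *
plan([.5838,-.001,.205],115.5)
"
```

```text
t 23.12 tcp [ 0.5865 -0.0037  0.2371] rot [-179.9   -0.   115.6] gap 0.456 F [-0.7 -0.  -4.4] M [-0.07  0.03 -0.05] J7 46.0
shift cm [ 0.36 -0.13  3.21] turn 0.001
```

Emit:
move_arm(moves=[[0.3,[0.3,-0.1,0.3],0],[0.3,[0.36,-0.13,0.5],0],[0.3,[0.36,-0.13,0.6],0]])

```text
time: 23.37
ee_pos: [0.5836, -0.0025, 0.2319]
tool_rot: [-180.0, -0.0, 115.4]
force: [-0.2, 0.6, -4.2]
finger_gap: 0.458
```

```bash
python3 -c "
from h import *
plan([.5838,-.001,.205],115.5)
"
```

```text
t 23.37 tcp [ 0.5836 -0.0025  0.2319] rot [-180.    -0.   115.4] gap 0.458 F [-0.2  0.6 -4.2] M [-0.02 -0.02  0.03] J7 46.0
shift cm [0.13 0.08 2.69] turn -0.002
```

Emit:
move_arm(moves=[[0.3,[0.08,0.05,0.6],0],[0.3,[0.1,0.05,1.2],0],[0.3,[0.1,0.05,1.8],0],[0.3,[0.1,0.05,2.4],0],[0.3,[0.1,0.05,2.7],0],[0.3,[0.1,0.05,2.7],0]])

```text
time: 23.87
ee_pos: [0.5843, -0.0015, 0.2055]
tool_rot: [-180.0, -0.0, 115.5]
force: [-2.3, -1.6, 3.0]
finger_gap: 0.461
```

```bash
python3 -c "
from h import *
plan([.5838,-.001,.205],115.5)
"
```

```text
t 23.87 tcp [ 0.5843 -0.0015  0.2055] rot [-180.    -0.   115.5] gap 0.461 F [-2.3 -1.6  3. ] M [-0.22  0.71  0.01] J7 47.0
shift cm [ 0.06 -0.03  0.05] turn -0.001
```

Emit:
move_arm(moves=[[0.3,[0,0,0],0.08],[0.3,[0,0,0],0.17],[0.3,[0,0,0],0.26],[0.3,[0,0,0],0.35],[0.3,[0,0,0],0.44],[0.3,[0,0,0],0.53],[0.3,[0,0,0],0.62],[0.3,[0,0,0],0.69],[0.3,[0,0,0],0.715],[0.3,[0,0,0],0.715]])

```text
time: 24.7
ee_pos: [0.5836, -0.0024, 0.2056]
tool_rot: [-179.9, 0.1, 74.5]
force: [-4.2, -3.0, 4.8]
finger_gap: 0.46
```

```bash
python3 -c "
from h import *
plan([.5838,-.001,.205],115.5)
"
```

```text
t 24.7 tcp [ 0.5836 -0.0024  0.2056] rot [-1.799e+02  1.000e-01  7.450e+01] gap 0.46 F [-4.2 -3.   4.8] M [-0.77  1.08  0.15] J7 14.0
shift cm [ 0.14 -0.02  0.06] turn -0.716
```

Emit:
move_arm(moves=[[0.3,[0,0,0],-0.07],[0.3,[0,0,0],-0.14],[0.3,[0,0,-1.5],-0.14],[0.3,[0,0,-3],-0.14],[0.3,[0,0,-4.3],-0.14]])

```text
time: 25.12
ee_pos: [0.5846, -0.0007, 0.2482]
tool_rot: [-180.0, -0.0, 82.5]
force: [0.3, 0.5, -5.1]
finger_gap: 0.458
```

```bash
python3 -c "
from h import *
plan([.6252,.1100,.245],82)
"
```

```text
t 25.12 tcp [ 0.5846 -0.0007  0.2482] rot [-180.    -0.    82.5] gap 0.458 F [ 0.3  0.5 -5.1] M [-0.03 -0.04 -0.03] J7 18.0
shift cm [11.5   2.59  0.32] turn 0.009
```

Emit:
move_arm(moves=[[0.3,[2,0.5,0],0.01],[0.3,[4.5,1,0],0.01],[0.3,[7.2,1.6,0],0.01],[0.3,[9.5,2.1,0],0.01],[0.3,[11,2.5,0.3],0.01],[0.3,[11.4,2.6,0.8],0.01],[0.3,[11.5,2.6,1.2],0.01],[0.3,[11.5,2.6,1.3],0.01]])

```text
time: 25.78
ee_pos: [0.6242, 0.1086, 0.2336]
tool_rot: [-179.9, 0.1, 81.9]
force: [0.8, -1.3, -5.0]
finger_gap: 0.461
```

```bash
python3 -c "
from phase import *
look('g','BCD')
plan([.6252,.1100,.205],81.5)
"
```

```text
top B [(32.0, 31.4), (32.3, 24.7), (31.9, 35.3)]
top C [(50.3, 20.6), (49.9, 15.5), (50.3, 25.5)]
top D [(29.7, 14.8), (29.7, 12.5), (29.8, 15.8)]
side B [(35.3, 24.2), (35.7, 16.9), (35.1, 33.0)]
side C [(52.2, 21.3), (49.6, 13.0), (53.2, 30.5)]
side D [(30.5, 21.9), (30.8, 17.1), (30.9, 22.0)]
t 25.88 tcp [0.6246 0.1077 0.2346] rot [-1.799e+02  1.000e-01  8.180e+01] gap 0.457 F [-0.2  0.2 -4.7] M [-0.03  0.    0.01] J7 8.0
shift cm [0.23 0.02 2.96] turn 0.005
```

Emit:
move_arm(moves=[[0.3,[0.12,0,0.5],0],[0.3,[0.18,0,1],0],[0.3,[0.18,0,1.6],0],[0.3,[0.18,0,2.2],0],[0.3,[0.18,0,2.7],0],[0.3,[0.18,0,3],0],[0.3,[0.18,0,3],0]])

```text
time: 26.47
ee_pos: [0.6252, 0.1104, 0.2056]
tool_rot: [-180.0, 0.1, 81.9]
force: [-3.3, -3.6, 3.1]
finger_gap: 0.454
```

```bash
python3 -c "
from phase import *
plan([.6252,.1100,.205],81.5)
"
```

```text
t 26.47 tcp [0.6252 0.1104 0.2056] rot [-1.80e+02  1.00e-01  8.19e+01] gap 0.454 F [-3.3 -3.6  3.1] M [-0.85  1.02  0.07] J7 9.0
shift cm [-0.03  0.01  0.06] turn 0.007
```

Emit:
move_arm(moves=[[0.3,[-0.05,0,0],0.09],[0.3,[-0.05,0,0],0.18],[0.3,[-0.05,0,0],0.27],[0.3,[-0.05,0,0],0.36],[0.3,[-0.05,0,0],0.45],[0.3,[-0.05,0,0],0.52],[0.3,[-0.05,0,0],0.58],[0.3,[-0.05,0,0],0.62]])

```text
time: 27.13
ee_pos: [0.6246, 0.1095, 0.2057]
tool_rot: [180.0, 0.2, 46.4]
force: [-4.7, -3.6, 3.8]
finger_gap: 0.453
```

```bash
python3 -c "
from phase import *
plan([.6252,.1100,.205],81.5)
"
```

```text
t 27.13 tcp [0.6246 0.1095 0.2057] rot [180.    0.2  46.4] gap 0.453 F [-4.7 -3.6  3.8] M [-1.28  1.33  0.73] J7 -20.0
shift cm [0.08 0.   0.07] turn -0.613
```

Emit:
move_arm(moves=[[0.3,[0,0,0],0.04],[0.3,[0,0,0],0.08],[0.3,[0,0,0],0.08]])

```text
time: 27.38
ee_pos: [0.6245, 0.1095, 0.2056]
tool_rot: [180.0, 0.2, 41.8]
force: [-5.1, -4.4, 4.6]
finger_gap: 0.461
```

```bash
python3 -c "
from phase import *
plan([.6252,.1100,.205],81.5)
"
```

```text
t 27.38 tcp [0.6245 0.1095 0.2056] rot [180.    0.2  41.8] gap 0.461 F [-5.1 -4.4  4.6] M [-1.18  1.43  0.4 ] J7 -24.0
shift cm [0.08 0.   0.06] turn -0.692
```

Emit:
move_arm(moves=[[0.3,[0.05,0,0],-0.1],[0.3,[0.05,0,0],-0.2],[0.3,[0.05,0,0],-0.23],[0.3,[0.05,0,-1.5],-0.23],[0.3,[0.05,0,-3],-0.2],[0.3,[0.05,0,-4.3],-0.15]])

```text
time: 27.88
ee_pos: [0.6263, 0.1123, 0.2484]
tool_rot: [-180.0, -0.1, 50.4]
force: [-0.4, 0.3, -4.6]
finger_gap: 0.46
```

```bash
python3 -c "
from h import *
plan([.4728,.0397,.245],48.5)
"
```

```text
t 27.88 tcp [0.6263 0.1123 0.2484] rot [-1.80e+02 -1.00e-01  5.04e+01] gap 0.46 F [-0.4  0.3 -4.6] M [ 0.   -0.08 -0.06] J7 -19.0
shift cm [-15.38  -7.19   0.34] turn 0.033
```

Emit:
move_arm(moves=[[0.3,[-2,-1,0],0.03],[0.3,[-5.5,-2.6,0],0.03],[0.3,[-9,-4.2,0],0.03],[0.3,[-12,-5.6,0],0.03],[0.3,[-14.3,-6.7,0],0.03],[0.3,[-15.2,-7.1,0.4],0.03],[0.3,[-15.4,-7.2,1],0.03],[0.3,[-15.4,-7.2,1.2],0.03]])

```text
time: 28.55
ee_pos: [0.4723, 0.0395, 0.2355]
tool_rot: [-180.0, -0.1, 48.8]
force: [-0.3, 0.1, -5.3]
finger_gap: 0.459
```

```bash
python3 -c "
from phase import *
look('h','ABD')
plan([.4728,.0397,.205],48.5)
"
```

```text
top A [(55.5, 9.8), (54.8, 11.9), (55.8, 8.2)]
top B [(29.2, 0.5), (30.3, 0.5), (26.9, 0.5)]
top D [(21.3, 23.5), (20.7, 22.3), (22.4, 24.7)]
side A [(1.8, 18.4), (0.3, 12.0), (2.6, 22.3)]
side B [(32.1, 20.4), (32.7, 20.8), (30.4, 17.0)]
side D [(31.0, 25.5), (31.8, 20.1), (30.3, 26.5)]
t 28.65 tcp [0.4734 0.0396 0.2356] rot [180.   -0.   48.8] gap 0.455 F [ 0.2  0.2 -4.5] M [ 0.   -0.01  0.  ] J7 -11.0
shift cm [-0.03 -0.06  3.06] turn 0.006
```

View pics/side_h_c.png

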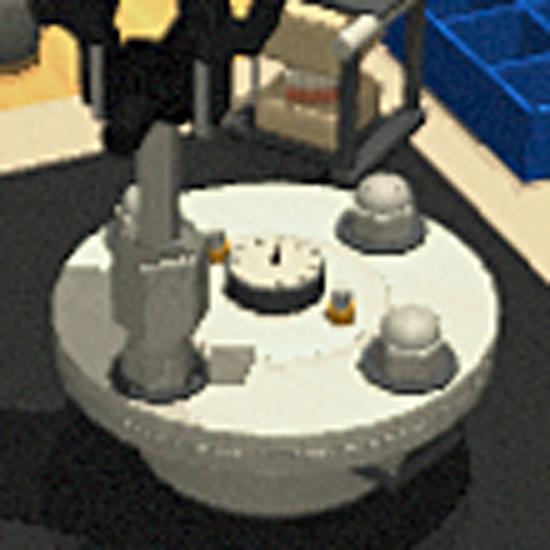

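Emit:
move_arm(moves=[[0.3,[0,-0.03,0.5],0],[0.3,[0,-0.03,1],0],[0.3,[0,-0.03,1.6],0],[0.3,[0,-0.03,2.2],0],[0.3,[0,-0.03,2.7],0],[0.3,[0,-0.03,3.05],0],[0.3,[0,-0.03,3.05],0]])

```text
time: 29.23
ee_pos: [0.4719, 0.0388, 0.2055]
tool_rot: [-179.9, -0.0, 48.7]
force: [-1.7, -0.6, -0.7]
finger_gap: 0.459
```

```bash
python3 -c "
from phase import *
plan([.4728,.0397,.205],48.5)
"
```

```text
t 29.23 tcp [0.4719 0.0388 0.2055] rot [-179.9   -0.    48.7] gap 0.459 F [-1.7 -0.6 -0.7] M [0.04 0.46 0.01] J7 -8.0
shift cm [0.12 0.   0.05] turn 0.004
```

Emit:
move_arm(moves=[[0.3,[0,0,0],0.09],[0.3,[0,0,0],0.18],[0.3,[0,0,0],0.27],[0.3,[0,0,0],0.36],[0.3,[0,0,0],0.45],[0.3,[0,0,0],0.54],[0.3,[0,0,0],0.59],[0.3,[0,0,0],0.62]])

```text
time: 29.9
ee_pos: [0.471, 0.0389, 0.2055]
tool_rot: [-179.9, 0.1, 13.2]
force: [-5.7, -0.0, 3.8]
finger_gap: 0.46
```

```bash
python3 -c "
from phase import *
plan([.4728,.0397,.205],48.5)
"
```

```text
t 29.9 tcp [0.471  0.0389 0.2055] rot [-1.799e+02  1.000e-01  1.320e+01] gap 0.46 F [-5.7 -0.   3.8] M [0.05 1.41 0.32] J7 -35.0
shift cm [ 0.2  -0.03  0.05] turn -0.617
```

Emit:
move_arm(moves=[[0.3,[0,0,0],0.05],[0.3,[0,0,0],0.09]])

```text
time: 30.07
ee_pos: [0.4709, 0.039, 0.2055]
tool_rot: [-179.9, 0.1, 8.1]
force: [-5.3, 0.4, 3.6]
finger_gap: 0.455
```

```bash
python3 -c "
from phase import *
plan([.4728,.0397,.205],48.5)
"
```

```text
t 30.07 tcp [0.4709 0.039  0.2055] rot [-1.799e+02  1.000e-01  8.100e+00] gap 0.455 F [-5.3  0.4  3.6] M [0.04 1.45 0.77] J7 -39.0
shift cm [ 0.19 -0.04  0.05] turn -0.706
```

Emit:
move_arm(moves=[[0.3,[0,0,0],0.05]])

```text
time: 30.15
ee_pos: [0.4709, 0.039, 0.2056]
tool_rot: [-180.0, 0.2, 5.3]
force: [-4.4, -0.5, 4.3]
finger_gap: 0.46
```

```bash
python3 -c "
from phase import *
plan([.4728,.0397,.205],48.5)
"
```

```text
t 30.15 tcp [0.4709 0.039  0.2056] rot [-180.     0.2    5.3] gap 0.46 F [-4.4 -0.5  4.3] M [-0.04  1.46  1.13] J7 -41.0
shift cm [ 0.19 -0.05  0.06] turn -0.754
```

Emit:
move_arm(moves=[[0.3,[0,0,0],-0.1],[0.3,[0,0,0],-0.2],[0.3,[0,0,-0.3],-0.23],[0.3,[0,0,-1.7],-0.23],[0.3,[0,0,-3],-0.28],[0.3,[0,0,-4.3],-0.35]])

```text
time: 30.65
ee_pos: [0.4729, 0.0388, 0.249]
tool_rot: [179.9, -0.1, 25.3]
force: [0.0, 0.5, -5.6]
finger_gap: 0.458
```

```bash
python3 -c "
from h import *
plan([.5137,.1511,.245],29.5)
"
```

```text
t 30.65 tcp [0.4729 0.0388 0.249 ] rot [ 1.799e+02 -1.000e-01  2.530e+01] gap 0.458 F [ 0.   0.5 -5.6] M [0.05 0.01 0.05] J7 -30.0
shift cm [ 8.49 -8.41  0.4 ] turn -0.074
```

Emit:
move_arm(moves=[[0.3,[1.5,-1.5,0],-0.05],[0.3,[3.5,-3.5,0],-0.074],[0.3,[5.5,-5.5,0],-0.074],[0.3,[7.3,-7.2,0],-0.074],[0.3,[8.2,-8.1,0.2],-0.074],[0.3,[8.45,-8.4,0.8],-0.074],[0.3,[8.5,-8.4,1.2],-0.074],[0.3,[8.5,-8.4,1.2],-0.074]])

```text
time: 31.32
ee_pos: [0.5122, 0.1498, 0.2354]
tool_rot: [180.0, 0.1, 29.4]
force: [-0.1, -0.8, -4.3]
finger_gap: 0.457
```

```bash
python3 -c "
from phase import *
look('i','ACD')
plan([.5137,.1511,.205],29.5)
"
```

```text
top A [(2.4, 31.0), (2.5, 27.0), (2.1, 31.9)]
top C [(23.2, 21.2), (23.2, 17.1), (23.1, 23.9)]
top D [(29.4, 15.8), (29.0, 13.2), (29.9, 16.9)]
side A [(1.8, 15.9), (0.3, 8.9), (2.4, 21.9)]
side C [(24.8, 26.7), (28.0, 20.0), (21.6, 34.1)]
side D [(31.0, 25.1), (31.8, 19.3), (30.8, 26.5)]
t 31.42 tcp [0.5127 0.1492 0.2364] rot [1.80e+02 1.00e-01 2.93e+01] gap 0.459 F [ 0.5  0.4 -4.4] M [-0.06 -0.03 -0.01] J7 -37.0
shift cm [ 0.18 -0.11  3.14] turn -0.003
```

Emit:
move_arm(moves=[[0.3,[0.1,-0.08,0.5],0],[0.3,[0.15,-0.1,1],0],[0.3,[0.15,-0.1,1.6],0],[0.3,[0.15,-0.1,2.2],0],[0.3,[0.15,-0.1,2.8],0],[0.3,[0.15,-0.1,3.1],0],[0.3,[0.15,-0.1,3.15],0]])

```text
time: 32.0
ee_pos: [0.5134, 0.1515, 0.2055]
tool_rot: [-180.0, 0.1, 29.4]
force: [-5.0, -3.4, 10.6]
finger_gap: 0.461
```

```bash
python3 -c "
from phase import *
plan([.5137,.1511,.205],29.5)
"
```

```text
t 32.0 tcp [0.5134 0.1515 0.2055] rot [-1.80e+02  1.00e-01  2.94e+01] gap 0.461 F [-5.  -3.4 10.6] M [-1.    1.51 -0.01] J7 -35.0
shift cm [0.01 0.05 0.05] turn -0.001
```

Emit:
move_arm(moves=[[0.3,[-0.08,0,-0.05],0.09],[0.3,[-0.08,0,-0.05],0.18],[0.3,[-0.08,0,-0.05],0.27],[0.3,[-0.08,0,-0.05],0.36],[0.3,[-0.08,0,-0.05],0.45],[0.3,[-0.08,0,-0.05],0.54],[0.3,[-0.08,0,-0.05],0.61],[0.3,[-0.08,0,-0.05],0.67]])

```text
time: 32.67
ee_pos: [0.512, 0.1512, 0.2055]
tool_rot: [179.9, 0.1, -9.0]
force: [-4.5, -3.6, 3.5]
finger_gap: 0.457
```

```bash
python3 -c "
from phase import *
plan([.5137,.1511,.205],29.5)
"
```

```text
t 32.67 tcp [0.512  0.1512 0.2055] rot [ 1.799e+02  1.000e-01 -9.000e+00] gap 0.457 F [-4.5 -3.6  3.5] M [-1.15  1.57  0.3 ] J7 -67.0
shift cm [ 0.17 -0.01  0.05] turn -0.673
```

Emit:
move_arm(moves=[[0.3,[0,0,0],0.05],[0.3,[0,0,0],0.1]])

```text
time: 32.83
ee_pos: [0.5118, 0.1514, 0.2055]
tool_rot: [179.9, 0.2, -14.6]
force: [-5.8, -3.2, 3.1]
finger_gap: 0.456
```

```bash
python3 -c "
from phase import *
plan([.5137,.1511,.205],29.5)
"
```

```text
t 32.83 tcp [0.5118 0.1514 0.2055] rot [179.9   0.2 -14.6] gap 0.456 F [-5.8 -3.2  3.1] M [-1.18  1.66  0.83] J7 -72.0
shift cm [ 0.19 -0.02  0.05] turn -0.771
```

Emit:
move_arm(moves=[[0.3,[0,0,0],0.05],[0.3,[0,0,0],0.05],[0.3,[0,0,0],-0.06],[0.3,[0,0,0],-0.16],[0.3,[0,0,0],-0.22],[0.3,[0,0,-1.5],-0.22],[0.3,[0,0,-3],-0.28],[0.3,[0,0,-4.3],-0.38]])

```text
time: 33.5
ee_pos: [0.5142, 0.1531, 0.2498]
tool_rot: [-180.0, -0.1, 7.2]
force: [0.2, 0.3, -4.6]
finger_gap: 0.458
```

```bash
python3 -c "
from h import *
plan([.5840,-.0018,.245],27)
"
```

```text
t 33.5 tcp [0.5142 0.1531 0.2498] rot [-1.8e+02 -1.0e-01  7.2e+00] gap 0.458 F [ 0.2  0.3 -4.6] M [ 0.05 -0.07 -0.03] J7 -57.0
shift cm [ 4.99 16.24  0.48] turn -0.346
```

Emit:
move_arm(moves=[[0.3,[0.7,2.3,0],-0.06],[0.3,[1.8,5.8,0],-0.14],[0.3,[2.9,9.4,0],-0.22],[0.3,[3.9,12.7,0],-0.3],[0.3,[4.6,15,0],-0.346],[0.3,[4.9,16,0.2],-0.346],[0.3,[5,16.2,0.8],-0.346],[0.3,[5,16.2,1.2],-0.346],[0.3,[5,16.2,1.2],-0.346]])

```text
time: 34.25
ee_pos: [0.5821, 0.0003, 0.235]
tool_rot: [-179.8, 0.1, 27.0]
force: [0.0, 0.5, -5.2]
finger_gap: 0.459
```

```bash
python3 -c "
from phase import *
look('j','ABCD')
plan([.5840,-.0018,.205],27)
"
```

```text
top A [(49.9, 0.5), (46.8, 0.3), (52.4, 0.7)]
top B [(54.8, 1.2), (53.5, 1.3), (57.8, 0.7)]
top C [(22.9, 23.5), (22.8, 19.0), (22.9, 26.2)]
top D [(34.1, 5.2), (32.7, 5.3), (35.5, 5.2)]
side A [(56.1, 8.8), (55.2, 7.0), (57.3, 8.8)]
side B [(32.6, 5.1), (34.6, 7.2), (17.8, 2.7)]
side C [(24.8, 28.8), (28.1, 22.9), (21.7, 35.3)]
side D [(39.9, 5.4), (35.5, 5.6), (48.0, 9.6)]
t 34.35 tcp [5.825e-01 2.000e-04 2.359e-01] rot [-179.9    0.    27.1] gap 0.458 F [-0.5 -0.4 -4.1] M [0.04 0.01 0.05] J7 -27.0
shift cm [0.04 0.25 3.09] turn 0.002
```

View pics/side_j_c.png

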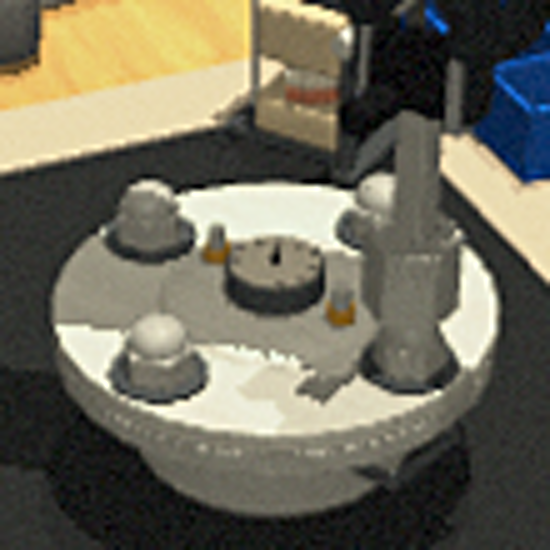

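Emit:
move_arm(moves=[[0.3,[0.03,0.15,0.4],0],[0.3,[0.03,0.22,0.9],0],[0.3,[0.03,0.22,1.5],0],[0.3,[0.03,0.22,2.1],0],[0.3,[0.03,0.22,2.7],0],[0.3,[0.03,0.22,3.05],0],[0.3,[0.03,0.22,3.1],0]])

```text
time: 34.93
ee_pos: [0.5835, -0.0036, 0.2056]
tool_rot: [-179.9, 0.1, 27.0]
force: [-4.5, 2.0, 4.5]
finger_gap: 0.456
```

```bash
python3 -c "
from phase import *
plan([.5840,-.0018,.205],27)
"
```

```text
t 34.93 tcp [ 0.5835 -0.0036  0.2056] rot [-1.799e+02  1.000e-01  2.700e+01] gap 0.456 F [-4.5  2.   4.5] M [0.58 1.29 0.01] J7 -25.0
shift cm [ 0.13 -0.14  0.06] turn -0.001
```

Engaged (z 0.2056). Turning to the stop.

Emit:
move_arm(moves=[[0.3,[-0.05,-0.08,0],0.09],[0.3,[-0.05,-0.08,0],0.18],[0.3,[-0.05,-0.08,0],0.27],[0.3,[-0.05,-0.08,0],0.36],[0.3,[-0.05,-0.08,0],0.45],[0.3,[-0.05,-0.08,0],0.54],[0.3,[-0.05,-0.08,0],0.6],[0.3,[-0.05,-0.08,0],0.65]])

```text
time: 35.6
ee_pos: [0.5823, -0.0024, 0.2056]
tool_rot: [-179.9, 0.2, -10.3]
force: [-5.5, 2.4, 3.4]
finger_gap: 0.456
```

```bash
python3 -c "
from phase import *
plan([.5840,-.0018,.205],27)
"
```

```text
t 35.6 tcp [ 0.5823 -0.0024  0.2056] rot [-179.9    0.2  -10.3] gap 0.456 F [-5.5  2.4  3.4] M [0.75 1.57 0.37] J7 -56.0
shift cm [ 0.16 -0.09  0.06] turn -0.652
```

Emit:
move_arm(moves=[[0.3,[0,0,0],0.05],[0.3,[0,0,0],0.1]])

```text
time: 35.77
ee_pos: [0.5824, -0.0023, 0.2057]
tool_rot: [-179.9, 0.2, -15.9]
force: [-4.8, 3.2, 3.4]
finger_gap: 0.459
```

```bash
python3 -c "
from phase import *
plan([.5840,-.0018,.205],27)
"
```

```text
t 35.77 tcp [ 0.5824 -0.0023  0.2057] rot [-179.9    0.2  -15.9] gap 0.459 F [-4.8  3.2  3.4] M [0.74 1.62 0.58] J7 -61.0
shift cm [ 0.14 -0.09  0.07] turn -0.75
```

Emit:
move_arm(moves=[[0.3,[0,0,0],0.06],[0.3,[0,0,0],0.06]])

```text
time: 35.93
ee_pos: [0.5823, -0.0022, 0.2057]
tool_rot: [-179.9, 0.2, -19.4]
force: [-4.8, 3.4, 5.0]
finger_gap: 0.456
```

```bash
python3 -c "
from phase import *
plan([.5840,-.0018,.205],27)
"
```

```text
t 35.93 tcp [ 0.5823 -0.0022  0.2057] rot [-179.9    0.2  -19.4] gap 0.456 F [-4.8  3.4  5. ] M [0.88 1.56 0.58] J7 -64.0
shift cm [ 0.14 -0.1   0.07] turn -0.81
```

Emit:
move_arm(moves=[[0.3,[0,0,0],-0.05],[0.3,[-0.08,-0.03,0],-0.12],[0.3,[-0.08,-0.03,0],-0.17],[0.3,[-0.08,-0.03,0],-0.17]])

```text
time: 36.27
ee_pos: [0.5821, -0.0023, 0.2056]
tool_rot: [-179.9, 0.1, -9.6]
force: [-4.0, 1.7, 1.0]
finger_gap: 0.456
```

```bash
python3 -c "
from phase import *
plan([.5840,-.0018,.205],27)
"
```

```text
t 36.27 tcp [ 0.5821 -0.0023  0.2056] rot [-1.799e+02  1.000e-01 -9.600e+00] gap 0.456 F [-4.   1.7  1. ] M [0.53 1.28 0.14] J7 -56.0
shift cm [ 0.18 -0.08  0.06] turn -0.639
```

Emit:
move_arm(moves=[[0.3,[-0.05,0,0],-0.06],[0.3,[-0.05,0,0],-0.1],[0.45,[-0.05,0,0],-0.1],[0.55,[-0.05,0,0],-0.1],[0.8,[-0.05,0,0],-0.1],[1,[-0.05,0,0],-0.1],[1,[-0.05,0,0],-0.1],[1,[-0.05,0,0],-0.1]])

```text
time: 36.93
ee_pos: [0.5828, -0.0032, 0.2057]
tool_rot: [180.0, -0.1, -4.0]
force: [0.4, 0.5, 0.4]
finger_gap: 0.998
```

```bash
python3 -c "
from phase import *
plan([.48,-.13,.28],-4)
s=r.camera('side');crop(s,265,110,400,260,5,'pics/rel.png')
"
```

```text
t 36.93 tcp [ 0.5828 -0.0032  0.2057] rot [ 1.8e+02 -1.0e-01 -4.0e+00] gap 0.998 F [0.4 0.5 0.4] M [ 0.   -0.01  0.04] J7 -51.0
shift cm [-9.37 13.37 -7.43] turn 0.0
```

View pics/rel.png

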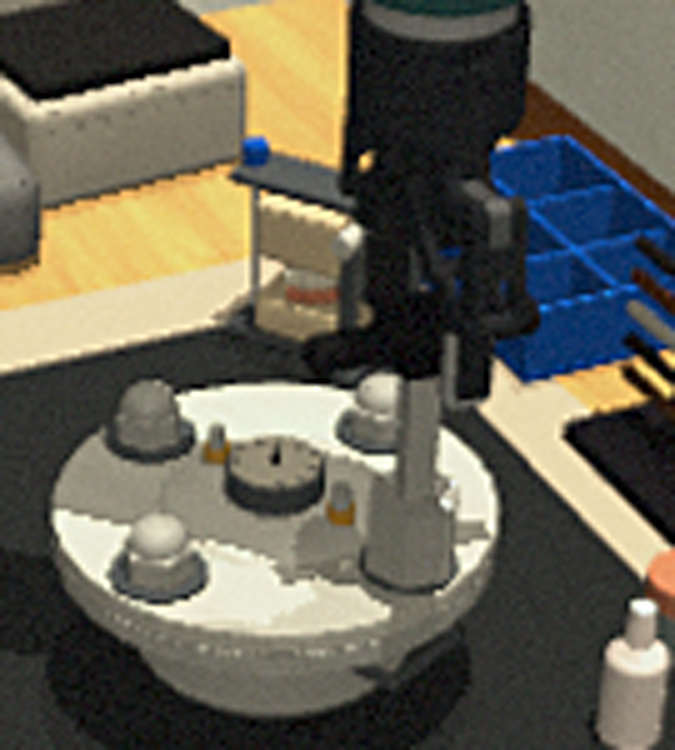

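Emit:
move_arm(moves=[[1,[0,0,-1.5],0],[1,[0,0,-4],0],[1,[0,0,-7],0],[1,[0,0,-9],0],[1,[-2,3,-9],0],[1,[-5,7,-9],0],[1,[-8,11,-9],0],[1,[-10,14,-9],0],[1,[-11,16,-9],0],[1,[-11,16,-9],0]])

```text
time: 37.82
ee_pos: [0.457, -0.1611, 0.297]
tool_rot: [179.9, -0.1, -4.6]
force: [-0.3, -0.6, 0.5]
finger_gap: 1.001
```

```bash
python3 -c "
from phase import *
look('z','ABC')
plan([.48,-.13,.28],-4)
"
```

```text
top A [(2.2, 30.4), (2.2, 26.5), (2.0, 31.2)]
top B [(3.2, 22.8), (2.7, 17.1), (3.8, 27.8)]
top C [(22.8, 22.2), (22.6, 17.8), (22.9, 24.9)]
side A [(14.6, 14.4), (14.1, 14.7), (15.2, 14.3)]
side B [(2.4, 13.1), (1.1, 4.8), (3.0, 29.5)]
side C [(25.2, 29.2), (28.4, 22.5), (22.1, 35.8)]
t 37.92 tcp [ 0.4612 -0.156   0.2961] rot [-1.8e+02 -1.0e-01 -4.2e+00] gap 0.997 F [ 0.9  0.5 -0.4] M [ 0.01 -0.06 -0.03] J7 -38.0
shift cm [ 1.69 -2.73  1.61] turn -0.003
```

View pics/top_z.png

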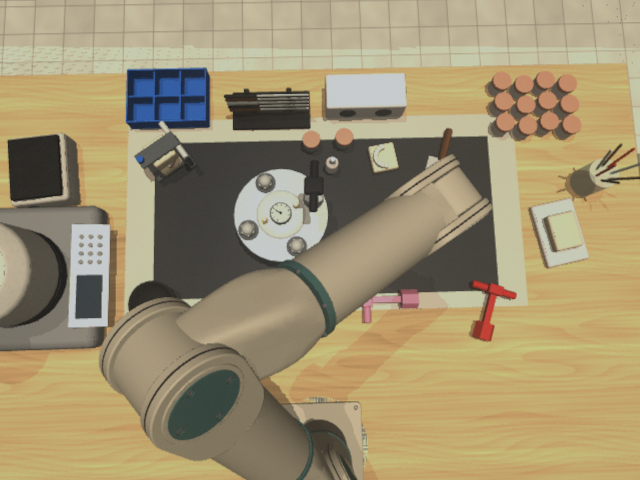

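View pics/side_z.png

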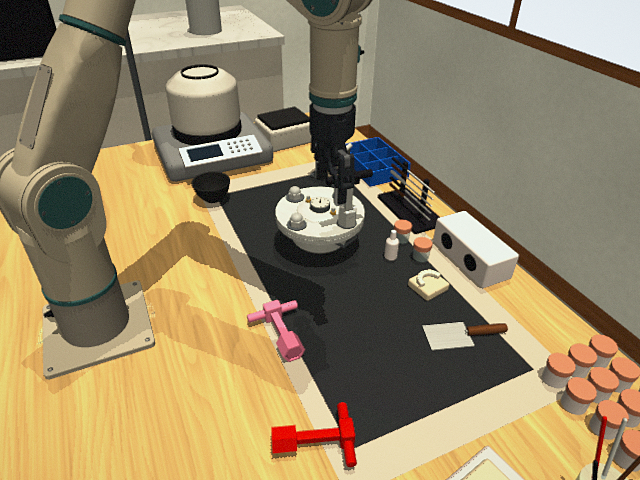

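```bash
python3 -c "
from h import *
t=cv2.imread('pics/top_z.png');s=cv2.imread('pics/side_z.png')
for z in(.2265,.2405): print(z,proj('top',(.5832,-.0015,z)),proj('side',(.5832,-.0015,z)),proj('side',(.5832,-.0015,z-.124)))
crop(t,280,150,350,220,8,'pics/tz2.png');crop(s,310,140,380,250,5,'pics/sz2.png')
t0=cv2.imread('pics/top0.png').astype(int); d=abs(t.astype(int)-t0).max(2)
for n,(u,v) in dict(artic=(165,153),cast=(383,157),bowl=(150,295),jara=(311,140),jarb=(344,138),drop=(332,163)).items(): print(n,d[v-12:v+13,u-12:u+13].mean().round(1))
"
```

```text
0.2265 (np.float64(313.42750249241726), np.float64(185.69633519642682)) (np.float64(348.94032621865847), np.float64(176.7511278026675)) (np.float64(346.55435638018264), np.float64(222.11201801199402))
0.2405 (np.float64(313.4759325079889), np.float64(184.10549293835152)) (np.float64(349.23028682043605), np.float64(171.23853882934384)) (np.float64(346.80839164028896), np.float64(217.28242404263355))
artic 3.2
cast 4.6
bowl 22.4
jara 4.1
jarb 4.1
drop 3.0
```

View pics/tz2.png

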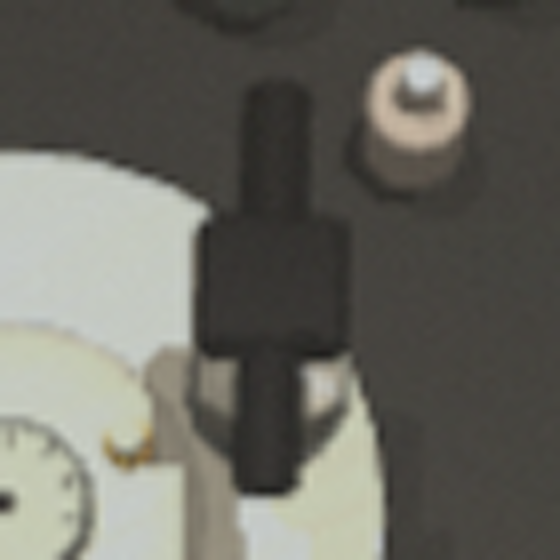

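View pics/sz2.png

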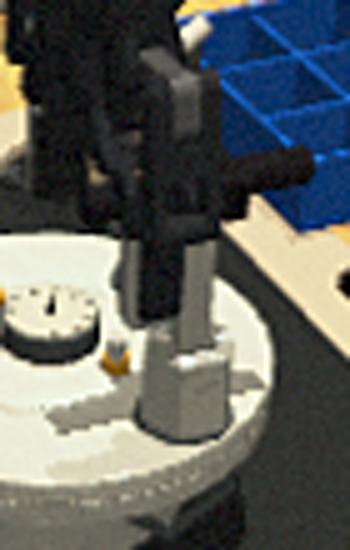

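```bash
python3 -c "
from h import *
s=r.read_state(); print(s['time'],abs(s['joint_vel']).max(),s['force'])
print(r.sign_off())
"
```

```text
37.9167 2.2147725687331463 [ 0.91367187  0.48065534 -0.43542229]
the job is handed in; nothing more can be done
None
```

The job is done and handed in at 37.9 s. All four nuts were turned crosswise, twice round, and the key is standing free on the last nut.

**Standing the key up:** The moves cannot tilt the tool, so I could not take the shank tilted as the description suggests. I lifted the key by one arm of its T, turned it against the underside of the pot's flange rim, and set it on its mouth on the bench. I then let go and took it again from above by the T block.

**Tightening:** I name the nuts by their bearing from the pot's centre, measured anticlockwise from the robot's forward direction. They were taken in the order 25°, 205°, 115°, 295°, and in the same order the second time. Turns are from the top camera.

| Nut | First round | Total turn at the end | Torque at the end |
|---|---|---|---|
| 25° | about 33° | about 55° | peaked at 0.73 N m, then fell to 0.40 as I turned on |
| 205° | about 30° | about 57° | 1.13 N m |
| 115° | about 27° | about 55° | 0.83 N m |
| 295° | about 28° | hidden under the key | levelled at 0.58 N m |

All four torques are well above the 0.23 N m needed to turn a nut.

**Checks that were weaker or disagreed:**
- At the 25° and 295° nuts the tool turned a few degrees more without the torque rising. I take this as the T block slipping in the jaws at the hard stop.
- The 295° nut's stop rests on torque alone, since the key covers it.
- The two cameras differed by up to about 5° on some nut angles. I went by the top camera, which agreed with how far the tool had turned.

**At hand-in:** The key stood upright and fully down at the seated height, and the gripper was open and about 15 cm away. In the pictures nothing else on the bench had moved. The arm hid part of the spatula and bowl from above, but the side view shows both in place.

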